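Lock the snack box with its curved-bolt lock

TASK

Lock the staff snack box: feed the curved bolt of the loose metal lock through the box's staple ring, from the right-hand side as you face the box's front, turning the lock along the bolt's curve (the curve bends away from the box). When the collar meets the ring, press it home with a steady light push of about 8 N for a second (never load the ring or the box with more than 15 N), then leave the lock standing on the counter, let go, with its collar still flush against the ring. Leave everything else where it is.

Things in the scene. Friction and masses are not known exactly. Their poses are not given: they have to be found in the camera images.
- staple (a point): Centre of the hole of the staple's steel ring, 40 mm above the counter. x points from the ring to the snack box, y is the axis of the hole and the way the bolt goes in (from -y to +y), z up. The ring is a 7 mm round bar, 27 mm outside and 12.6 mm clear inside diameter, upright on a 9 mm post. Rigid, it does not move.
- snackbox: Low wooden snack box with strap and staple, fixed; origin on the counter straight below the ring's centre, axes as point staple. The box begins 85 mm behind the ring (+x) and is 170 deep x 226 wide x 86 mm tall. A steel strap on the counter, 4 mm thick, 30 mm wide, runs from 21 mm before the ring back to the box and carries the ring's post.
- lock_body (a point): Centre of the loose lock's upright metal block, 30 (x) x 24 (y) x 60 mm tall; 30 mm above its underside. 0.15 to 0.31 kg. Grip it across its 24 mm. x points out of the face that carries the bolt, y to the side the bolt bends to, z up. Neck, collar and bolt lie in one level plane 40 mm above the underside: level with the ring when the lock stands on the counter.
- lock_seat (a point): Point on the bolt where its arc begins, (42, 0, +10) mm from point lock_body, 3.5 mm ahead of the collar's front face; axes as lock_body, x along the bolt. At the ring's centre when the collar is home. Collar 23 mm wide, 4 mm thick, on a 10 mm thick straight neck along x. From here the 8 mm thick bolt is an arc of 40 mm radius.
- lock_tip (a point): End of the curved bolt, (80.6, 29.7, +10) mm from point lock_body; axes as lock_body. The arc, about the vertical line x = 42, y = 40 mm from lock_body, leaves lock_seat along +x and turns 1.31 rad (75 degrees) towards +y, so here the bolt points 1.31 rad from x to y. Its last 5 mm are only 5 mm thick.
- lock: The whole lock; origin under the centre of its block, axes as point lock_body.
- tub_low: Bystander: lower of two stacked lidded snack tubs, 97 mm wide, 48 mm tall; origin under its centre.
- tub_high: Bystander: upper of the two stacked snack tubs, 97 mm wide, 48 mm tall; origin under its centre.
- jar: Bystander: glass jar with a metal cap, 68 mm wide, 110 mm tall; origin under its centre.
- dish: Bystander: brown ceramic dish, 110 mm wide, 26 mm tall; origin under its centre.
- teaspoon: Bystander: steel teaspoon lying flat, 140 mm long; origin under its middle.
- mug: Bystander: white mug, 80 mm wide, 90 mm tall; origin under its centre.
- spoon_rest: Bystander: bamboo spoon rest 200 x 75 mm, 16 mm tall (36 mm at the chrome spring clip on its far end); origin under its centre.
There are look-alikes about, which are no part of the job. What is shaped like the lock but pink is not meant.

How it is judged:
By the outcome, as a careful person would: the job done as asked, in the order asked, and still so for the second after the job is handed in, with the robot touching nothing.
It also fails if it takes over 72 s, if anything falls off the work surface, if the arm or the gripper's body presses on something with over 40 N, if the wrist force passes 120 N, or if a joint passes its speed limit or range.

ROBOT

A 7-joint arm with a two-finger parallel gripper is mounted at the origin on the work surface. World frame = base frame: x ahead of the robot, y to its left, z up, the work surface at z = 0. Lengths are in m, angles in rad, forces in N, time in s.
With the tool pointing down it reaches from about 0.4 to 0.875 m from the base axis. Payload 19.3 kg.
Tool frame: the origin (TCP) lies at the very end of the fingers, on their centre line; the grasp point (between the pads) lies 19 mm behind it; z points along the fingers, y is the direction in which the jaws open and shut (so a half turn about z gives the same grasp; the last joint's range is limited). The gripper opens to 85 mm and grips with 20 to 120 N. Pads are 22 mm wide; open, the fingers measure 114 mm over their backs; the gripper's body (76 mm by 85 mm) begins 54 mm behind the grasp point. The pads swing forward as they close: fully open they stand 13 mm farther back than shut.
Start: joints at [-1.249, 0.521, -0.036, 1.599, 0.021, 1.021, -0.113], TCP at [0.239, 0.578, 0.231] pointing down, gripper open.
Joint ranges: [-2.91, 2.91], [-0.3, 2.13], [-1.5, 1.42], [0.17, 2.43], [-1.26, 4.41], [0.16, 1.93], [-2.52, 2.52]. Speed limits (rad/s): [1.89, 1.89, 2.39, 2.39, 3.01, 3.01, 3.01].

INTERFACE

Orientations are given as [roll, pitch, yaw] about the fixed x, y, z axes, in that order (R = Rz(yaw) Ry(pitch) Rx(roll)).
In Python, from workcell import telemetry, imaging, ticket gives the robot as it stands.
- The arm moves only by the tool carry_out, never from a script. Its argument "series" is a list of rows, each a list of 7 numbers: the shift along the tool's x, y, z in m, then the turn, a rotation vector about the tool's x, y, z in rad, then the closure in counts, from 0 (fully open) to 255 (shut). In form: [[tx, ty, tz, ax, ay, az, jaw], ...]. A call has 1 to 10 rows; each row is the pose to reach, as a shift and turn from the pose commanded when the call began, along the tool's axes at that moment; what a row does not reach only later rows make up. A row lasts 1/8 s, in which the tool goes at most 62.5 mm and 10.7 degrees, less where a joint would pass 70% of its speed; a pose out of reach is approached as far as the arm can. A call with a gripper value outside its range is refused whole. The fingers move at their own pace and stop on an object; "force" is the grip in N (left out, the last holds). Time passes only in rows, so rows that repeat a pose let the fingers close. It gives the time, the measured TCP pose, the force and the opening at its end, in the units of the state.
- telemetry.observe(): the state, without advancing time (a new reading comes with each control period).
- imaging.grab_frame(name): name is "scene" or "side" or "wrist"; returns (picture, depth): 384x512x3 uint8, blue, green, red; 384x512 float32, m along the optical axis (not along the pixel's ray), 0 where there is no reading.
- imaging.camera_info(name): a dict with "mtx" (3x3 intrinsics, pixels), "extrinsics" (4x4, takes a point from camera to world coordinates); the wrist camera has in their place "hand_eye" (4x4, takes a point from camera to tool coordinates, whose origin is the TCP and whose axes are the flange's). Camera axes: x right, y down, z forward; pixel columns grow to the right and rows downward; lengths in m; the calibration is good to about 2 mm. The wrist camera is an equidistant fisheye: a pixel r from the principal point sees the ray r / f radians off the axis. A picture is of the moment at which its call begins: read the wrist's pose just before it. camera_info takes no time and is no camera call.
- ticket.job_done(): hands the job in, once; it reports no verdict.
The state is a dict: "clock": time; "qpos": joint angles; "qd": joint speeds; "joint_efforts": joint torques, N m; "position": TCP position; "tool_rot": TCP orientation; "force": force on the tool from outside, world axes, zero at the start; "moment": the same for the moment, N m; "grip_width": finger opening in m.
Only numpy, scipy, OpenCV 4.12 (cv2) and the standard library are available. Lean on these libraries where they do the work, as an engineer would, in place of code of your own. Each camera call takes 0.05 s, during which the arm holds its last target.

## Working session

There is one attempt and no reset: what is moved stays moved. The work goes in short steps, Python scripts to look and compute and a tool call to move; the robot and the scene stay as the last step left them, time stands still between calls to the robot, and variables do not carry over. Pictures are saved under pics/ and viewed, and the job is handed in when it is done.

Besides the shell and the picture viewer there is one more tool, called after ">>>" as name([rows], argument=value, ...), one row to a line, values as JSON. carry_out: Moves the arm, as the interface text tells. Its arguments: {"type":"object","properties":{"series":{"type":"array"},"force":{"type":"number"}},"required":["series"]}

```bash
ls; mkdir -p pics
python3 - <<'E'
from workcell import telemetry, imaging
import cv2, numpy as np
print(telemetry.observe())
for n in ["scene","side","wrist"]:
    p,d=imaging.grab_frame(n); cv2.imwrite(f"pics/{n}0.png",p); np.save(f"pics/{n}0.npy",d)
    i=imaging.camera_info(n); print(n,{k:np.round(v,4).tolist() if not isinstance(v,str) else v for k,v in i.items()})
E
```

```text
pics
{'clock': 0.0, 'qpos': array([-1.24920662,  0.52203701, -0.03633677,  1.59999056,  0.02121962,
        1.02108406, -0.11279691]), 'qd': array([-0.00095314, -0.00048265, -0.0011483 ,  0.0012382 , -0.0011643 ,
        0.00298121, -0.00068488]), 'joint_efforts': array([ 1.21269454e-04, -9.27066922e+01,  1.97986789e+00, -3.69946146e+01,
        1.77979062e-02,  7.83063238e-03,  7.63193430e-05]), 'position': array([0.23856013, 0.57732534, 0.23071754]), 'tool_rot': array([-3.14046303e+00,  9.20073023e-05,  2.74981419e+00]), 'force': array([-0.25351347,  0.02618136, -0.07789136]), 'moment': array([-0.023786  ,  0.06760944,  0.04594004]), 'grip_width': 0.08553836889420899}
scene {'mtx': [[371.5249, 0.0, 256.2735], [0.0, 371.5249, 191.3953], [0.0, 0.0, 1.0]], 'extrinsics': [[-0.1204, 0.5848, -0.8022, 1.3092], [0.9927, 0.0694, -0.0983, 0.1228], [-0.0018, -0.8082, -0.5889, 0.6253], [0.0, 0.0, 0.0, 1.0]]}
side {'mtx': [[369.7831, 0.0, 260.2842], [0.0, 369.7831, 193.9152], [0.0, 0.0, 1.0]], 'extrinsics': [[0.8861, -0.2578, 0.3851, 0.1378], [-0.4632, -0.519, 0.7184, -0.7205], [0.0147, -0.8149, -0.5793, 0.6547], [0.0, 0.0, 0.0, 1.0]]}
wrist {'mtx': [[297.3186, 0.0, 260.1304], [0.0, 297.3186, 194.3462], [0.0, 0.0, 1.0]], 'hand_eye': [[0.0003, -0.9501, -0.312, 0.0793], [1.0, 0.0004, -0.0004, -0.0001], [0.0005, -0.312, 0.9501, -0.143], [0.0, 0.0, 0.0, 1.0]]}
```

View pics/scene0.png

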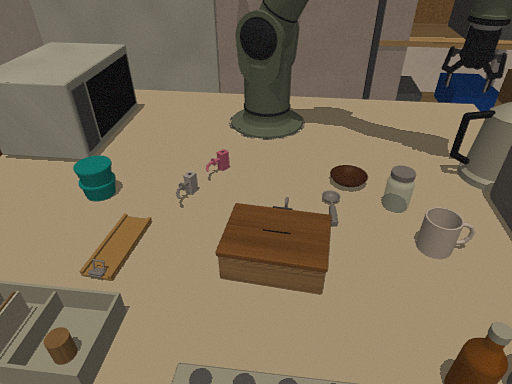

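View pics/side0.png

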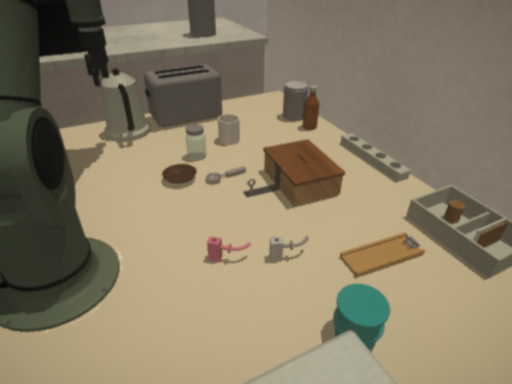

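View pics/wrist0.png

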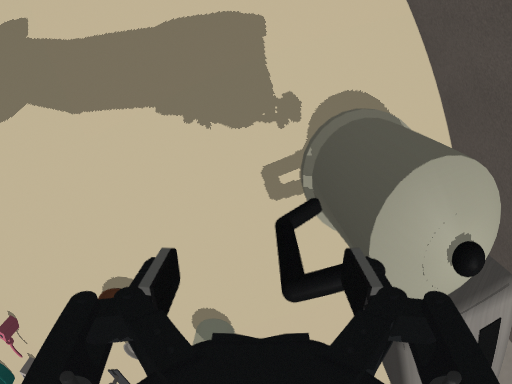

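Candidates for the lock: the grey one at scene (188,184) / side (278,248), and the pink one at scene (222,160) / side (215,248), which is excluded. I choose grey and check it in a close crop while measuring.

```bash
cat > h.py <<'E'
import cv2, numpy as np
from scipy.spatial.transform import Rotation as R
from workcell import telemetry, imaging
def pts(n,d,info=None,T=None):
    i=imaging.camera_info(n); K=i["mtx"]; v,u=np.indices(d.shape)
    if n=="wrist":
        T=T@i["hand_eye"]; a=(u-K[0,2])/K[0,0]; b=(v-K[1,2])/K[1,1]; r=np.hypot(a,b)+1e-9
        X=d*np.tan(r)*a/r; Y=d*np.tan(r)*b/r
    else:
        T=i["extrinsics"]; X=(u-K[0,2])/K[0,0]*d; Y=(v-K[1,2])/K[1,1]*d
    P=np.stack([X,Y,d,np.ones_like(d)],-1)
    return (P@np.asarray(T).T)[...,:3]
def rays(n,uv,T=None):
    i=imaging.camera_info(n); K=i["mtx"]; uv=np.atleast_2d(np.float64(uv))
    a=(uv[:,0]-K[0,2])/K[0,0]; b=(uv[:,1]-K[1,2])/K[1,1]
    if n=="wrist":
        T=T@i["hand_eye"]; r=np.hypot(a,b)+1e-12
        D=np.stack([np.sin(r)*a/r,np.sin(r)*b/r,np.cos(r)],-1)
    else:
        T=i["extrinsics"]; D=np.stack([a,b,1+0*a],-1)
    T=np.asarray(T); return T[:3,3],D@T[:3,:3].T
def onz(n,uv,z,T=None):
    o,D=rays(n,uv,T); return o+D*((z-o[2])/D[:,2])[:,None]
def tool(s=None):
    s=s or telemetry.observe(); T=np.eye(4); T[:3,:3]=R.from_euler("xyz",s["tool_rot"]).as_matrix(); T[:3,3]=s["position"]; return T
E
python3 - <<'E'
from h import *
for n,b in [("scene",(160,130,340,300)),("side",(190,130,350,280))]:
    p=cv2.imread(f"pics/{n}0.png"); d=np.load(f"pics/{n}0.npy"); P=pts(n,d)
    c=p[b[1]:b[3],b[0]:b[2]]; cv2.imwrite(f"pics/{n}0c.png",cv2.resize(c,None,fx=4,fy=3.5 if 0 else 3.4,interpolation=cv2.INTER_CUBIC))
    for q in ([(188,184),(190,175),(180,202),(285,203),(288,198),(222,160)] if n=="scene" else [(276,240),(278,248),(305,240),(251,184),(250,191),(215,245)]):
        print(n,q,np.round(P[q[1],q[0]],3), np.round(onz(n,q,0.04),3))
E
```

```text
scene (188, 184) [ 0.491 -0.169  0.034] [[ 0.5   -0.166  0.04 ]]
scene (190, 175) [ 0.483 -0.163  0.059] [[ 0.455 -0.172  0.04 ]]
scene (180, 202) [ 0.531 -0.184 -0.001] [[ 0.581 -0.164  0.04 ]]
scene (285, 203) [0.561 0.105 0.046] [[0.553 0.104 0.04 ]]
scene (288, 198) [0.547 0.111 0.052] [[0.531 0.111 0.04 ]]
scene (222, 160) [ 0.366 -0.097  0.041] [[ 0.364 -0.097  0.04 ]]
side (276, 240) [ 0.478 -0.169  0.063] [[ 0.491 -0.148  0.04 ]]
side (278, 248) [ 0.479 -0.178  0.045] [[ 0.481 -0.174  0.04 ]]
side (305, 240) [ 0.55  -0.185  0.046] [[ 0.554 -0.18   0.04 ]]
side (251, 184) [0.548 0.106 0.035] [[0.545 0.099 0.04 ]]
side (250, 191) [0.545 0.106 0.011] [[0.526 0.068 0.04 ]]
side (215, 245) [ 0.346 -0.113  0.056] [[ 0.351 -0.097  0.04 ]]
```

View pics/scene0c.png

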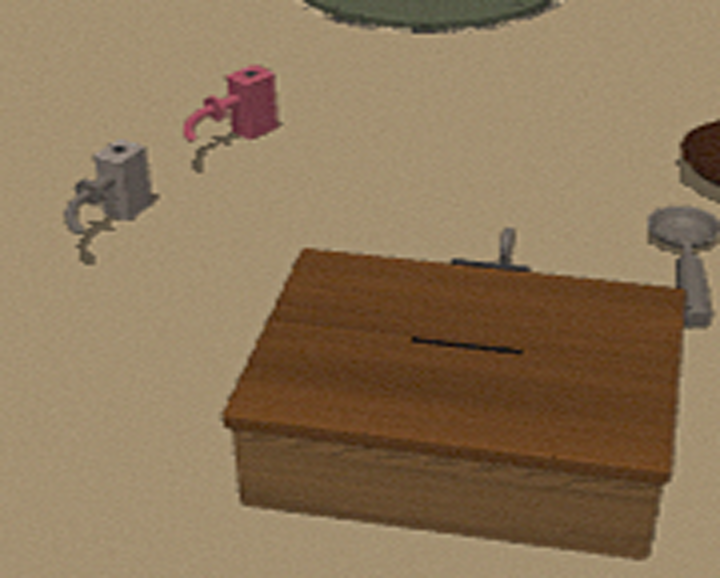

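View pics/side0c.png

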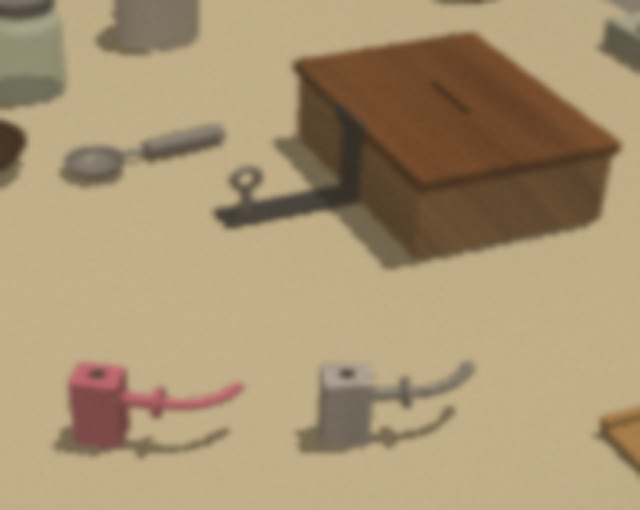

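The crop confirms it: the grey lock stands at scene (188,184), about (0.485,-0.168), with its bolt towards +x bending to +y. The ring is at side (251,184), about (0.55,0.105), on the robot's side of the box. Next I view both from the wrist camera, the ring first.

```bash
cat >> h.py <<'E'
def cmd(target,yaw,rpy=None):
    T=tool(); Rt=R.from_euler("xyz",[np.pi,0,yaw]).as_matrix()
    d=T[:3,:3].T@(np.array(target)-T[:3,3]); r=R.from_matrix(T[:3,:3].T@Rt).as_rotvec()
    print("shift",np.round(d,4),"rot",np.round(r,4)); return d,r
E
python3 -c "
from h import *
cmd([0.48,0.1,0.25],0.0)"
```

```text
shift [-0.4054 -0.349  -0.0188] rot [-2.0000e-04  1.2000e-03  2.7497e+00]
```

>>> carry_out([
  [-0.04,-0.035,-0.019,0,0,0.1,0],
  [-0.1,-0.08,-0.019,0,0,0.28,0],
  [-0.15,-0.12,-0.019,0,0,0.46,0],
  [-0.2,-0.16,-0.019,0,0,0.64,0],
  [-0.24,-0.2,-0.019,0,0,0.82,0],
  [-0.28,-0.24,-0.019,0,0,1.0,0],
  [-0.32,-0.28,-0.019,0,0,1.18,0],
  [-0.36,-0.31,-0.019,0,0,1.36,0],
  [-0.405,-0.349,-0.019,0,0,1.54,0],
  [-0.405,-0.349,-0.019,0,0,1.72,0],
])

```text
clock: 1.4
position: [0.481, 0.0961, 0.2504]
tool_rot: [3.14, 0.001, 1.017]
force: [-0.5, 1.1, 0.3]
grip_width: 0.0856
```

```bash
python3 -c "
from h import *
s=telemetry.observe(); print(s['clock'],s['position'],s['tool_rot'],s['qpos'])
cmd([0.48,0.1,0.25],0.0)"
```

```text
1.4 [0.48096627 0.09614808 0.25043934] [3.14035735e+00 6.23910616e-04 1.01745945e+00] [-0.71868715  0.31415133  0.50441076  1.94258855 -0.185773    0.92978306
 -0.67670075]
shift [ 0.0028 -0.0028  0.0004] rot [ 1.4000e-03 -1.0000e-04  1.0175e+00]
```

>>> carry_out([
  [0.003,-0.003,0,0,0,0.18,0],
  [0.003,-0.003,0,0,0,0.36,0],
  [0.003,-0.003,0,0,0,0.54,0],
  [0.003,-0.003,0,0,0,0.72,0],
  [0.003,-0.003,0,0,0,0.9,0],
  [0.003,-0.003,0,0,0,1.02,0],
  [0.003,-0.003,0,0,0,1.02,0],
  [0.003,-0.003,0,0,0,1.02,0],
])

```text
clock: 2.4
position: [0.4786, 0.1046, 0.2503]
tool_rot: [3.142, 0.0, 0.013]
force: [0.3, -0.8, 0.5]
grip_width: 0.0853
```

```bash
python3 -c "
from h import *
s=telemetry.observe(); print(s['clock'],s['position'],s['tool_rot'],s['qpos'])
p,d=imaging.grab_frame('wrist'); np.savez('pics/w1.npz',p=p,d=d,T=tool(s)); cv2.imwrite('pics/w1.png',p)
cmd([0.43,-0.17,0.25],0.0)"
```

```text
2.4 [0.4785994  0.10459705 0.25025076] [3.14156757e+00 1.42173628e-04 1.28365633e-02] [-0.90928263  0.35861149  0.74291518  1.95078444 -0.29769738  0.94313572
 -1.57865787]
shift [-0.052   0.2739  0.0003] rot [-0.0001  0.0001  0.0122]
```

View pics/w1.png

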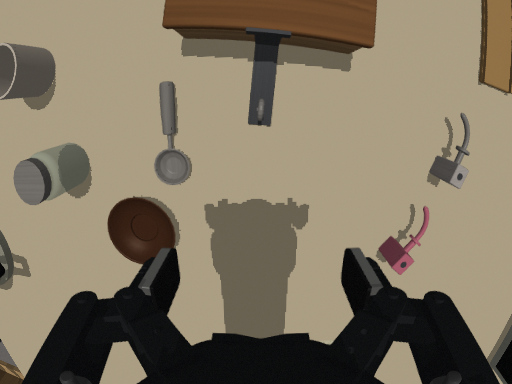

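The ring is at about (262,108), on the strap that runs up to the box. The grey lock is at (452,165), the pink one at (400,250). Now I measure the strap and ring.

Run:
```python
from h import *
z=np.load('pics/w1.npz'); p,d,T=z['p'],z['d'],z['T']
c=p[20:140,220:310]; cv2.imwrite('pics/w1c.png',cv2.resize(c,None,fx=5,fy=5,interpolation=cv2.INTER_NEAREST))
g=p.max(2).astype(int); m=np.zeros(g.shape,np.uint8); m[36:130,240:290]=(g[36:130,240:290]<95)
m2=cv2.morphologyEx(m,cv2.MORPH_CLOSE,np.ones((3,9)))
for v in range(40,126,8):
    u=np.where(m2[v])[0]; 
    if len(u): a=onz('wrist',[(u.min()-.5,v),(u.max()+.5,v)],0.004,T); print(v,u.min(),u.max(),np.round(a[:,:2],4).tolist(),np.round(a[:,:2].mean(0),4))
P=pts('wrist',d,T=T)
q=P[90:130,250:275].reshape(-1,3); h=q[(q[:,2]>.02)&(q[:,2]<.07)]; print(len(h)); print(np.round(h[np.argsort(-h[:,2])][::max(1,len(h)//25)],4))
```

```text
40 240 289 [[0.639, 0.1325], [0.6402, 0.0685]] [0.6396 0.1005]
48 254 278 [[0.6281, 0.1144], [0.6287, 0.0825]] [0.6284 0.0985]
56 254 277 [[0.6174, 0.1143], [0.6179, 0.0836]] [0.6176 0.099 ]
64 254 276 [[0.6067, 0.1141], [0.6072, 0.0848]] [0.6069 0.0994]
72 253 275 [[0.5961, 0.1153], [0.5966, 0.0859]] [0.5963 0.1006]
80 252 274 [[0.5855, 0.1164], [0.586, 0.087]] [0.5858 0.1017]
88 251 273 [[0.575, 0.1176], [0.5754, 0.0881]] [0.5752 0.1029]
96 250 272 [[0.5645, 0.1188], [0.5649, 0.0892]] [0.5647 0.104 ]
104 250 272 [[0.554, 0.1187], [0.5544, 0.089]] [0.5542 0.1039]
112 249 271 [[0.5435, 0.1199], [0.5439, 0.0901]] [0.5437 0.105 ]
120 248 270 [[0.533, 0.1211], [0.5334, 0.0912]] [0.5332 0.1062]
136
[[0.5469 0.1028 0.0547]
 [0.5491 0.1062 0.0539]
 [0.5548 0.1029 0.0535]
 [0.5514 0.1051 0.0535]
 [0.5434 0.1028 0.0532]
 [0.5445 0.1028 0.053 ]
 [0.5491 0.104  0.0529]
 [0.541  0.105  0.0526]
 [0.5399 0.1038 0.0523]
 [0.5502 0.1017 0.0521]
 [0.5548 0.1063 0.052 ]
 [0.5536 0.1063 0.0517]
 [0.5421 0.1061 0.0515]
 [0.5536 0.1074 0.0513]
 [0.5548 0.104  0.051 ]
 [0.5409 0.1073 0.0507]
 [0.5537 0.1006 0.0506]
 [0.5559 0.1041 0.0504]
 [0.557  0.1063 0.0499]
 [0.5512 0.1074 0.0493]
 [0.5373 0.1049 0.0489]
 [0.5594 0.103  0.0485]
 [0.5373 0.1038 0.0479]
 [0.5372 0.1072 0.0472]
 [0.5606 0.1029 0.0458]
 [0.5358 0.1049 0.0434]
 [0.5357 0.1037 0.0413]
 [0.5496 0.1002 0.0268]]
```

View pics/w1c.png

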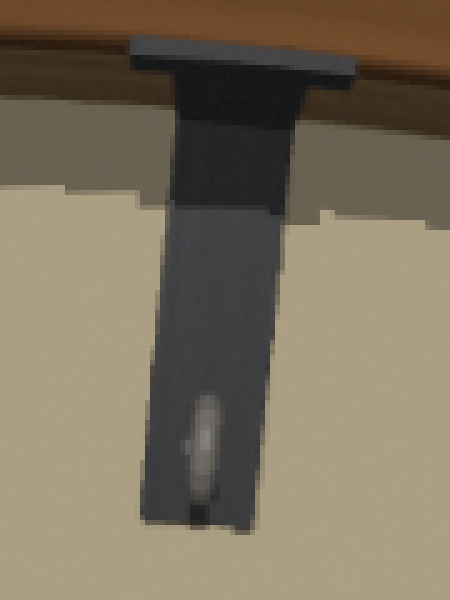

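>>> carry_out([
  [-0.01,0.055,0,0,0,0.012,0],
  [-0.02,0.11,0,0,0,0.012,0],
  [-0.035,0.17,0,0,0,0.012,0],
  [-0.045,0.225,0,0,0,0.012,0],
  [-0.052,0.274,0,0,0,0.012,0],
  [-0.052,0.274,0,0,0,0.012,0],
  [-0.052,0.274,0,0,0,0.012,0],
])

```text
clock: 3.32
position: [0.4294, -0.1697, 0.2502]
tool_rot: [-3.141, 0.0, -0.002]
force: [0.2, 0.8, -0.3]
grip_width: 0.0855
```

```bash
python3 -c "
from h import *
s=telemetry.observe(); print(s['clock'],s['position'],s['tool_rot'],s['qpos'])
p,d=imaging.grab_frame('wrist'); np.savez('pics/w2.npz',p=p,d=d,T=tool(s)); cv2.imwrite('pics/w2.png',p)"
```

```text
3.325 [ 0.42936901 -0.16970542  0.25024404] [-3.14126987e+00  6.65333489e-05 -1.53922764e-03] [-0.39729285  0.31689349  0.81239887  2.01752499 -0.28803297  0.92277642
 -1.00574921]
```

View pics/w2.png

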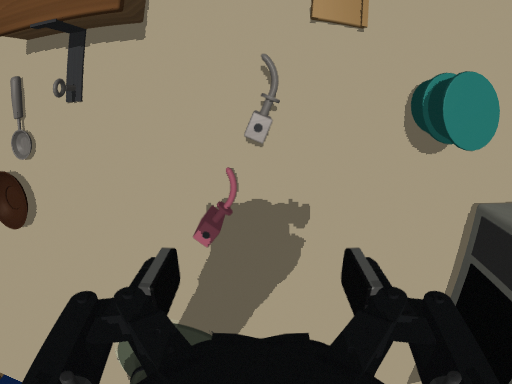

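The lock's top face is at (258,127), with the bolt running up to (265,57). The pink one is at (208,228). Now I work out the lock's pose.

Run:
```python
from h import *
z=np.load('pics/w2.npz'); p,d,T=z['p'],z['d'],z['T']
b=(235,45,295,155)
c=p[b[1]:b[3],b[0]:b[2]]; cv2.imwrite('pics/w2c.png',cv2.resize(c,None,fx=5,fy=5,interpolation=cv2.INTER_NEAREST))
hsv=cv2.cvtColor(p,cv2.COLOR_BGR2HSV)
m=np.zeros(p.shape[:2],np.uint8); m[b[1]:b[3],b[0]:b[2]]=255
low=((hsv[...,1]<45)&(m>0)).astype(np.uint8)
P=pts('wrist',d,T=T)
top=((P[...,2]>.052)&(low>0)).astype(np.uint8)
cs,_=cv2.findContours(top,cv2.RETR_EXTERNAL,cv2.CHAIN_APPROX_NONE); k=max(cs,key=cv2.contourArea).reshape(-1,2)
W=onz('wrist',k,0.06,T)[:,:2]
print('top rect',cv2.minAreaRect((W*1000).astype(np.float32)), 'depth mean',P[top>0].mean(0))
mid=(P[...,2]>.028)&(P[...,2]<.05)&(low>0)
q=P[mid]; print(len(q)); q=q[np.argsort(q[:,0])]; print(np.round(q[::max(1,len(q)//30)],4))
```

```text
top rect ((479.52703857421875, -167.6974334716797), (23.93850326538086, 30.50278091430664), 67.19322967529297) depth mean [ 0.48025011 -0.16769924  0.06312116]
472
[[ 0.4892 -0.1817  0.0466]
 [ 0.4949 -0.1736  0.0442]
 [ 0.4962 -0.1747  0.0467]
 [ 0.4984 -0.1759  0.0438]
 [ 0.5007 -0.1725  0.0431]
 [ 0.502  -0.1759  0.0465]
 [ 0.5043 -0.1771  0.0458]
 [ 0.5067 -0.1771  0.0455]
 [ 0.5079 -0.1909  0.0447]
 [ 0.5102 -0.1759  0.0439]
 [ 0.5114 -0.1872  0.05  ]
 [ 0.5149 -0.1864  0.0425]
 [ 0.5172 -0.1725  0.0438]
 [ 0.5184 -0.1863  0.0443]
 [ 0.5209 -0.1887  0.0417]
 [ 0.5243 -0.1851  0.0458]
 [ 0.5267 -0.184   0.0438]
 [ 0.5291 -0.1874  0.0437]
 [ 0.5315 -0.1886  0.0437]
 [ 0.5338 -0.1897  0.0436]
 [ 0.5373 -0.1874  0.0448]
 [ 0.5397 -0.1863  0.0438]
 [ 0.5421 -0.1828  0.0434]
 [ 0.5446 -0.1875  0.0428]
 [ 0.547  -0.1806  0.0413]
 [ 0.5494 -0.1794  0.0413]
 [ 0.5517 -0.1863  0.0429]
 [ 0.5541 -0.1783  0.0421]
 [ 0.5565 -0.1829  0.0428]
 [ 0.5588 -0.1748  0.043 ]
 [ 0.5611 -0.1782  0.0438]
 [ 0.5636 -0.176   0.0427]]
```

View pics/w2c.png

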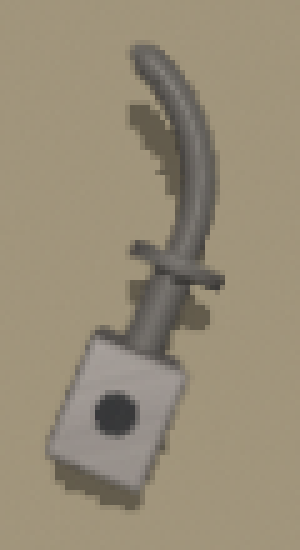

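```bash
python3 -c "
from h import *
cmd([0.4797,-0.1677,0.11],-0.398);cmd([0.4797,-0.1677,0.02],-0.398)"
```

```text
shift [ 0.0502 -0.0015  0.1402] rot [-3.000e-04  2.000e-04  3.975e-01]
shift [ 0.0502 -0.0014  0.2302] rot [-3.000e-04  2.000e-04  3.975e-01]
```

>>> carry_out([
  [0.025,-0.001,0.03,0,0,0.15,0],
  [0.05,-0.0015,0.07,0,0,0.3,0],
  [0.05,-0.0015,0.11,0,0,0.398,0],
  [0.05,-0.0015,0.14,0,0,0.398,0],
  [0.05,-0.0015,0.14,0,0,0.398,0],
  [0.05,-0.0015,0.14,0,0,0.398,0],
])

```text
clock: 4.12
position: [0.48, -0.1682, 0.1114]
tool_rot: [-3.141, -0.001, -0.399]
force: [0.7, -0.3, -0.1]
grip_width: 0.085
```

```bash
python3 -c "
from h import *
s=telemetry.observe(); print(s['clock'],s['position'],s['tool_rot'],s['qpos'])
p,d=imaging.grab_frame('wrist'); T=tool(s);np.savez('pics/w3.npz',p=p,d=d,T=T); cv2.imwrite('pics/w3.png',p)
P=pts('wrist',d,T=T); hsv=cv2.cvtColor(p,cv2.COLOR_BGR2HSV)
top=((P[...,2]>.05)&(P[...,2]<.07)&(hsv[...,1]<45)&(abs(P[...,0]-.48)<.03)&(abs(P[...,1]+.168)<.03)).astype(np.uint8)
k=max(cv2.findContours(top,0,1)[0],key=cv2.contourArea).reshape(-1,2)
print(cv2.minAreaRect((onz('wrist',k,.06,T)[:,:2]*1000).astype(np.float32)))
cmd([0.4797,-0.1677,0.02],-0.398)"
```

```text
4.125 [ 0.47995966 -0.16821706  0.11137717] [-3.14124764e+00 -9.64657035e-04 -3.99026685e-01] [-0.27251816  0.63293486  0.69329408  2.03189082 -0.63001155  0.69717017
 -1.14275328]
((481.1886901855469, -168.47885131835938), (23.64566421508789, 32.07389450073242), 67.16461944580078)
shift [-0.0008 -0.0003  0.0916] rot [-0.0006 -0.0016 -0.0012]
```

View pics/w3.png

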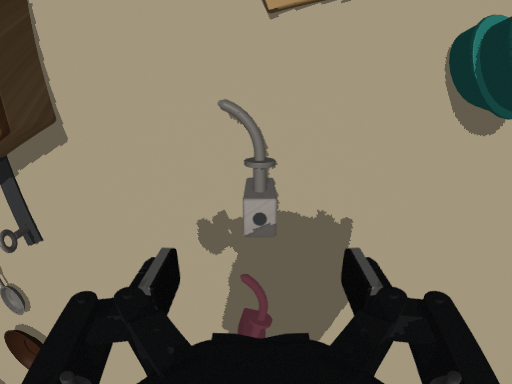

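The lock's top face is square-on at (259,212) between the jaws, and the pink one at (255,310) is clear of the fingers. I go down and grip.

>>> carry_out([
  [0,0,0.04,0,0,0,0],
  [0,0,0.075,0,0,0,0],
  [0,0,0.0915,0,0,0,0],
  [0,0,0.0915,0,0,0,0],
  [0,0,0.0915,0,0,0,150],
  [0,0,0.0915,0,0,0,200],
  [0,0,0.0915,0,0,0,255],
  [0,0,0.0915,0,0,0,255],
  [0,0,0.0915,0,0,0,255],
  [0,0,0.0915,0,0,0,255],
], force=40)

```text
clock: 5.42
position: [0.4796, -0.1685, 0.0193]
tool_rot: [-3.141, -0.001, -0.4]
force: [-1.0, 1.3, 9.0]
grip_width: 0.0236
```

```bash
python3 -c "
from h import *
s=telemetry.observe(); print(s)
p,d=imaging.grab_frame('wrist'); T=tool(s);np.savez('pics/w4.npz',p=p,d=d,T=T); cv2.imwrite('pics/w4.png',p)
"
```

```text
{'clock': 5.425, 'qpos': array([-0.14872121,  0.76944828,  0.51758315,  2.06016745, -0.77874535,
        0.51273714, -1.02160785]), 'qd': array([-7.67307912e-04,  9.03114169e-04,  2.86520575e-04,  1.16815077e-03,
        5.69292239e-04,  9.09918861e-05, -1.75669651e-04]), 'joint_efforts': array([ 5.10204546e-01, -8.14891362e+01,  1.59033287e+01, -1.47118959e+01,
        3.64356232e-02, -5.56257963e-01,  3.03828099e-02]), 'position': array([ 0.47961293, -0.16853558,  0.01927414]), 'tool_rot': array([-3.14115330e+00, -5.31303525e-04, -4.00290043e-01]), 'force': array([-1.03560023,  1.25112549,  9.02206403]), 'moment': array([ 0.36370993,  0.18304525, -0.04028415]), 'grip_width': 0.023563527182987067}
```

View pics/w4.png

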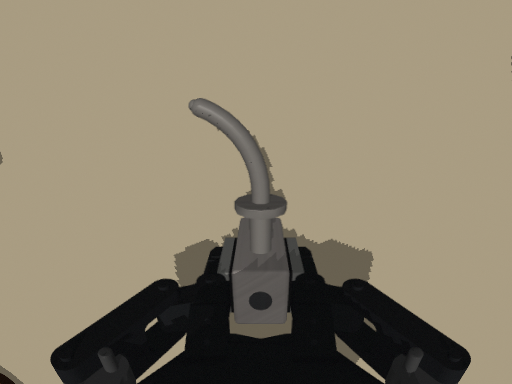

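It is gripped (opening 23.6 mm), with the block at (260,290) and the bolt tip at (196,105). I lift it straight up.

>>> carry_out([
  [0,0,-0.02,0,0,0,255],
  [0,0,-0.05,0,0,0,255],
  [0,0,-0.08,0,0,0,255],
  [0,0,-0.08,0,0,0,255],
  [0,0,-0.08,0,0,0,255],
])

```text
clock: 6.1
position: [0.4792, -0.1682, 0.0984]
tool_rot: [-3.141, 0.0, -0.4]
force: [0.3, 0.4, -1.9]
grip_width: 0.0233
```

Run:
```python
from h import *
s=telemetry.observe(); print(s['position'],s['tool_rot'],s['force'],s['moment'],s['grip_width'])
p,d=imaging.grab_frame('wrist'); T=tool(s);np.savez('pics/w5.npz',p=p,d=d,T=T)
hsv=cv2.cvtColor(p,cv2.COLOR_BGR2HSV)
P=pts('wrist',d,T=np.eye(4))
# tool frame points of lock
m=(d>0)&(P[...,2]<-0.005)&(P[...,0]>0.016)&(abs(P[...,1])<.06)&(P[...,2]>-.05)&(P[...,0]<.12)
v,u=np.where(m); q=P[m]; print(len(q), np.median(q[:,2]))
o=p.copy(); o[m]=(0,255,0); 
cv2.imwrite('pics/w5.png',np.hstack([p,o])[80:340:,:][:, 120:][:, :800])
# silhouette midlines at bolt plane: per-row
for r in range(95,262,8):
    uu=np.where(m[r])[0]
    if len(uu): a=onz('wrist',[(uu.min()-.5,r),(uu.max()+.5,r)],-0.0207,np.eye(4)); print(r,uu.min(),uu.max(),np.round(a[:,:2]*1000,1).tolist())
o2=cv2.resize(p[90:330,170:350],None,fx=3,fy=2.4) ; cv2.imwrite('pics/w5c.png',o2)
```

```text
[ 0.47917579 -0.16822739  0.09835836] [-3.14146726e+00  4.71929924e-04 -3.99830784e-01] [ 0.25658836  0.42399632 -1.86100404] [-0.02163228 -0.00910853  0.04426381] 0.023311399598131017
4116 -0.02457785331078221
103 189 214 [[80.2, -29.4], [79.7, -18.5]]
111 192 228 [[76.8, -28.2], [76.3, -12.8]]
119 205 236 [[73.2, -22.8], [72.9, -9.5]]
127 216 244 [[69.8, -18.3], [69.6, -6.3]]
135 226 250 [[66.3, -14.2], [66.2, -3.8]]
143 233 256 [[62.9, -11.3], [62.9, -1.4]]
151 239 260 [[59.5, -8.9], [59.5, 0.3]]
159 243 263 [[56.1, -7.2], [56.1, 1.6]]
167 247 266 [[52.7, -5.6], [52.7, 2.8]]
175 249 268 [[49.2, -4.8], [49.2, 3.7]]
183 251 269 [[45.7, -4.0], [45.7, 4.2]]
191 252 269 [[42.1, -3.6], [42.1, 4.2]]
199 237 284 [[38.4, -10.2], [38.4, 10.8]]
207 235 286 [[34.7, -11.1], [34.7, 11.8]]
215 240 281 [[30.9, -9.0], [30.9, 9.6]]
223 250 271 [[27.0, -4.6], [27.0, 5.3]]
231 250 271 [[23.1, -4.7], [23.1, 5.3]]
239 250 271 [[19.0, -4.7], [19.0, 5.4]]
247 251 270 [[14.8, -4.3], [14.8, 5.0]]
```

View pics/w5.png

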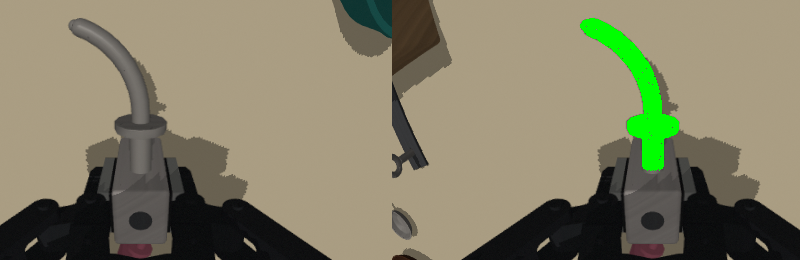

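```bash
cat >> h.py <<'E'
OX=np.array([-0.0005,0.0003])  # lock body in tool xy
def Rz(a): return np.array([[np.cos(a),-np.sin(a)],[np.sin(a),np.cos(a)]])
def lockpose(st,phi,s,back=0.0):
    C=np.array(st)+Rz(phi)@[-0.04,-back]; psi=phi+np.pi/2-1.309+s
    B=C+Rz(psi)@[-0.042,-0.040]
    tcp=B-Rz(psi)@[OX[0],-OX[1]]   # tool y = -lock y
    return tcp,psi
E
python3 - <<'E'
from h import *
t,psi=lockpose([.5485,.104],-.083,0,0.02); print(t,psi)
cmd([*t,0.1],psi)
E
```

```text
[0.47320163 0.04093734] 0.17879632679489665
shift [-0.0868 -0.1905 -0.0018] rot [-2.000e-04  1.000e-03 -5.788e-01]
```

>>> carry_out([
  [-0.02,-0.04,-0.002,0,0,-0.1,255],
  [-0.04,-0.08,-0.002,0,0,-0.2,255],
  [-0.055,-0.12,-0.002,0,0,-0.35,255],
  [-0.07,-0.16,-0.002,0,0,-0.48,255],
  [-0.087,-0.1905,-0.002,0,0,-0.579,255],
  [-0.087,-0.1905,-0.002,0,0,-0.579,255],
  [-0.087,-0.1905,-0.002,0,0,-0.579,255],
  [-0.087,-0.1905,-0.002,0,0,-0.579,255],
])

```text
clock: 7.15
position: [0.4734, 0.0397, 0.1006]
tool_rot: [3.141, 0.0, 0.177]
force: [-0.7, -0.0, -1.5]
grip_width: 0.0236
```

Run:
```python
from h import *
s=telemetry.observe(); print(s['clock'],s['position'],s['tool_rot'],s['force'],s['moment'],s['qpos'])
p,d=imaging.grab_frame('wrist'); T=tool(s);np.savez('pics/w6.npz',p=p,d=d,T=T); cv2.imwrite('pics/w6.png',p)
t,psi=lockpose([.5485,.104],-.083,0,0.02); cmd([*t,0.02],psi)
```

```text
7.15 [0.47342293 0.03969513 0.10060556] [3.14114638e+00 3.43193011e-04 1.76549118e-01] [-0.73981002 -0.0407832  -1.47721223] [ 0.017159    0.07342342 -0.04312097] [-0.62305686  0.57038617  0.55870639  2.11644778 -0.53500959  0.59502593
 -1.07656637]
shift [ 0.     -0.0012  0.0806] rot [ 0.0004  0.0003 -0.002 ]
```

View pics/w6.png

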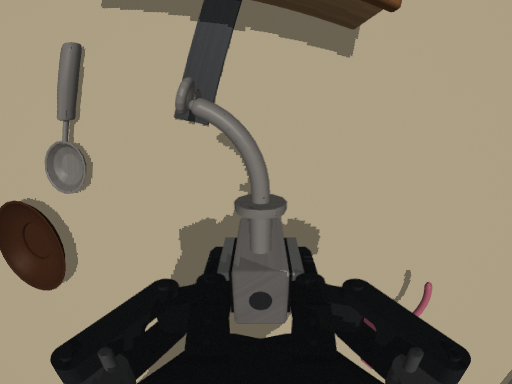

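The ring, at (187,97), stands just beyond the bolt tip at (196,103), seen from above. I measure ring and strap again from this pose.

Run:
```python
from h import *
z=np.load('pics/w6.npz'); p,d,T=z['p'],z['d'],z['T']
P=pts('wrist',d,T=T)
m=(np.hypot(P[...,0]-.5485,P[...,1]-.104)<.02)&(P[...,2]>.03)&(P[...,2]<.062)
q=P[m]; print(len(q),q.min(0),q.max(0),np.percentile(q,[2,50,98],axis=0))
# ring plane direction (PCA in xy)
xy=q[:,:2]; c=xy.mean(0); w,V=np.linalg.eigh(np.cov((xy-c).T)); print(c,w,np.degrees(np.arctan2(V[1,1],V[0,1])))
t=q[q[:,2]>.050]; print('top',t.mean(0),len(t))
g=p.max(2)
for v in range(4,80,8):
    u=np.where(g[v,170:260]<85)[0]+170
    # dark blue-grey strap
    if len(u): a=onz('wrist',[(u.min()-.5,v),(u.max()+.5,v)],.004,T)[:,:2]; print(v,u.min(),u.max(),np.round(a,4).tolist())
cv2.imwrite('pics/w6c.png',cv2.resize(p[0:140,150:290],None,fx=4,fy=4,interpolation=cv2.INTER_NEAREST))
```

```text
523 [0.53510379 0.10044631 0.03020469] [0.56136486 0.10852603 0.05544546] [[0.53643529 0.1007113  0.03244275]
 [0.54880451 0.10332105 0.04971276]
 [0.56021235 0.10766854 0.05419507]]
[0.54857444 0.10362584] [3.27443213e-06 4.53693215e-05] 175.1210656186107
top [0.54822107 0.10426213 0.05214483] 252
4 202 240 [[0.6255, 0.1141], [0.6292, 0.0827]]
12 200 238 [[0.6183, 0.1143], [0.622, 0.083]]
20 198 235 [[0.6112, 0.1146], [0.6148, 0.0841]]
28 196 233 [[0.6041, 0.1149], [0.6078, 0.0844]]
36 194 231 [[0.5972, 0.1153], [0.6008, 0.0848]]
44 192 228 [[0.5903, 0.1157], [0.5939, 0.0859]]
52 190 226 [[0.5834, 0.1161], [0.5871, 0.0863]]
60 187 223 [[0.5766, 0.1174], [0.5802, 0.0875]]
68 186 222 [[0.5699, 0.1171], [0.5736, 0.0872]]
76 183 220 [[0.5631, 0.1185], [0.567, 0.0876]]
```

View pics/w6c.png

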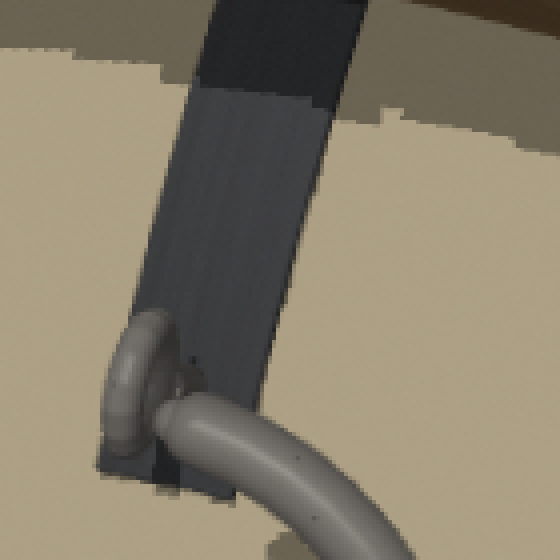

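>>> carry_out([
  [0,-0.001,0.02,0,0,-0.002,255],
  [0,-0.001,0.045,0,0,-0.002,255],
  [0,-0.001,0.065,0,0,-0.002,255],
  [0,-0.001,0.075,0,0,-0.002,255],
  [0,-0.001,0.08,0,0,-0.002,255],
  [0,-0.001,0.08,0,0,-0.002,255],
  [0,-0.001,0.08,0,0,-0.002,255],
])

```text
clock: 8.07
position: [0.4736, 0.0418, 0.0213]
tool_rot: [-3.142, -0.001, 0.181]
force: [0.4, -0.2, -2.5]
grip_width: 0.0233
```

Run:
```python
from h import *
s=telemetry.observe(); print(s['clock'],s['position'],s['tool_rot'],s['force'],s['moment'])
p,d=imaging.grab_frame('wrist'); T=tool(s);np.savez('pics/w7.npz',p=p,d=d,T=T); cv2.imwrite('pics/w7.png',p)
cv2.imwrite('pics/w7c.png',cv2.resize(p[40:180,140:300],None,fx=4,fy=4,interpolation=cv2.INTER_NEAREST))
P=pts('wrist',d,T=T)
m=(np.hypot(P[...,0]-.5485,P[...,1]-.104)<.02)&(P[...,2]>.03)&(P[...,2]<.062)
q=P[m]; print(len(q),np.percentile(q,[2,50,98],axis=0)); t=q[q[:,2]>.050]; print('top',t.mean(0),len(t))
c=q[:,:2]; w,V=np.linalg.eigh(np.cov((c-c.mean(0)).T)); print(c.mean(0),np.degrees(np.arctan2(V[1,1],V[0,1])))
p2,_=imaging.grab_frame('side'); cv2.imwrite('pics/s7c.png',cv2.resize(p2[150:230,190:290],None,fx=6,fy=6,interpolation=cv2.INTER_CUBIC))
```

```text
8.075 [0.47358562 0.04179004 0.02128067] [-3.14158292e+00 -7.63178897e-04  1.80677392e-01] [ 0.4214309  -0.24543813 -2.52768251] [-0.00360967  0.0419321   0.02199809]
1589 [[0.53680609 0.10059364 0.03166018]
 [0.54841989 0.10307581 0.04801566]
 [0.56001118 0.10740014 0.05397251]]
top [0.54825285 0.10401171 0.05213952] 628
[0.54845029 0.10336125] 175.64861513409775
```

View pics/w7c.png

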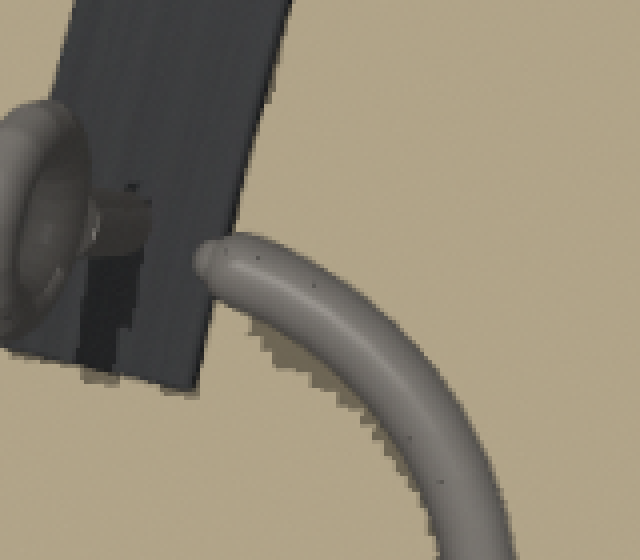

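View pics/s7c.png

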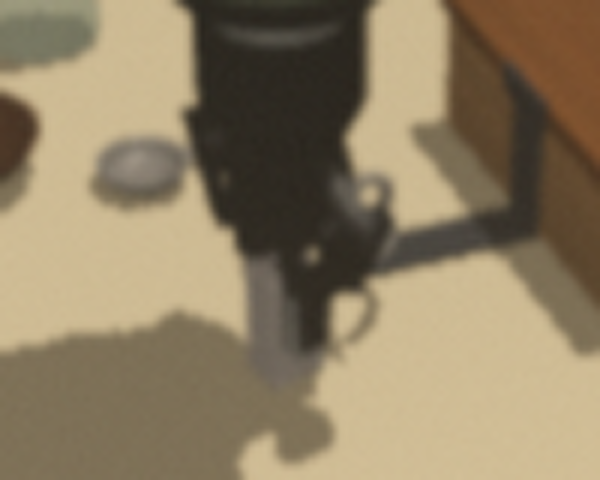

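Run:
```python
from h import *
X=[]
for i in range(8):
    imaging.grab_frame('side'); s=telemetry.observe(); X.append([*s['position'],s['tool_rot'][2],*s['force']])
X=np.array(X); print(np.round(X,4)); print(X.mean(0),X.std(0))
```

```text
[[ 0.4735  0.0419  0.0212  0.181   0.2658 -0.2672 -1.8928]
 [ 0.4734  0.0419  0.0211  0.1809  0.3852  0.7092 -2.4478]
 [ 0.4734  0.0418  0.021   0.1809 -0.0817  0.6221 -1.9334]
 [ 0.4734  0.0418  0.021   0.1809  0.4494 -0.678  -1.4954]
 [ 0.4733  0.0418  0.0209  0.1809 -0.3781 -0.689  -1.2268]
 [ 0.4733  0.0418  0.0209  0.1808 -0.3542 -0.2551 -1.1414]
 [ 0.4733  0.0418  0.0208  0.1808 -0.3751 -0.3025 -1.8451]
 [ 0.4733  0.0417  0.0208  0.1808 -0.7176 -0.0449 -1.2753]]
[ 0.4733578   0.0418183   0.02095758  0.18087043 -0.1007954  -0.11318688
 -1.65723947] [6.81462592e-05 4.96773872e-05 1.11950062e-04 6.08589088e-05
 3.98496441e-01 4.93935935e-01 4.20626695e-01]
```

```bash
cat >> h.py <<'E'
ST=[.5484,.104]; PHI=-.081
def plan(seq,base=None,dx=(0,0)):
    T=tool()
    if base is not None:
        T[:3,3]=base[:3]; T[:3,:3]=R.from_euler("xyz",[np.pi,0,base[3]]).as_matrix()
    else: T[:3,:3]=R.from_euler("xyz",[np.pi,0,telemetry.observe()['tool_rot'][2]]).as_matrix()
    for s,b,z in seq:
        t,psi=lockpose(ST,PHI,s,b)
        t=t+Rz(PHI)@np.array(dx)
        d=T[:3,:3].T@(np.array([*t,z])-T[:3,3]); r=R.from_matrix(T[:3,:3].T@R.from_euler("xyz",[np.pi,0,psi]).as_matrix()).as_rotvec()
        print(f"s={s:.2f} b={b:.3f} [{d[0]:.4f}, {d[1]:.4f}, {d[2]:.4f}, 0, 0, {r[2]:.3f}, 255]  tcp {np.round(t,4)} yaw {psi:.3f}")
E
python3 - <<'E'
from h import *
plan([(0,.02,.0203),(0,.015,.0203),(0,.01,.0203),(0,.005,.0203),(0,0,.0203)],[.4732,.0416,.0206,.1808])
E
```

```text
s=0.00 b=0.020 [-0.0001, 0.0008, 0.0003, 0, 0, 0.000, 255]  tcp [0.4732 0.0408] yaw 0.181
s=0.00 b=0.015 [0.0012, -0.0040, 0.0003, 0, 0, 0.000, 255]  tcp [0.4736 0.0458] yaw 0.181
s=0.00 b=0.010 [0.0025, -0.0089, 0.0003, 0, 0, 0.000, 255]  tcp [0.474  0.0508] yaw 0.181
s=0.00 b=0.005 [0.0038, -0.0137, 0.0003, 0, 0, 0.000, 255]  tcp [0.4744 0.0557] yaw 0.181
s=0.00 b=0.000 [0.0051, -0.0185, 0.0003, 0, 0, 0.000, 255]  tcp [0.4748 0.0607] yaw 0.181
```

>>> carry_out([
  [0.0012,-0.004,0.0003,0,0,0,255],
  [0.0025,-0.009,0.0003,0,0,0,255],
  [0.0033,-0.012,0.0003,0,0,0,255],
  [0.0033,-0.012,0.0003,0,0,0,255],
  [0.0033,-0.012,0.0003,0,0,0,255],
])

```text
clock: 9.2
position: [0.4744, 0.0541, 0.0205]
tool_rot: [3.141, 0.0, 0.181]
force: [-0.4, 0.4, -1.5]
grip_width: 0.0235
```

```bash
cat > look.py <<'E'
import sys
from h import *
s=telemetry.observe(); print(s['clock'],np.round(s['position'],4),np.round(s['tool_rot'],4),s['force'].round(2),s['moment'].round(3))
n=sys.argv[1]; b=[int(x) for x in sys.argv[2].split(',')]
p,d=imaging.grab_frame('wrist'); T=tool(s);np.savez(f'pics/{n}.npz',p=p,d=d,T=T)
cv2.imwrite(f'pics/{n}.png',cv2.resize(p[b[1]:b[3],b[0]:b[2]],None,fx=4,fy=4,interpolation=cv2.INTER_NEAREST))
E
python3 look.py w8 140,40,300,180
```

```text
9.2 [0.4744 0.0541 0.0205] [3.1415 0.     0.1808] [-0.45  0.41 -1.49] [-0.003  0.024 -0.027]
```

View pics/w8.png

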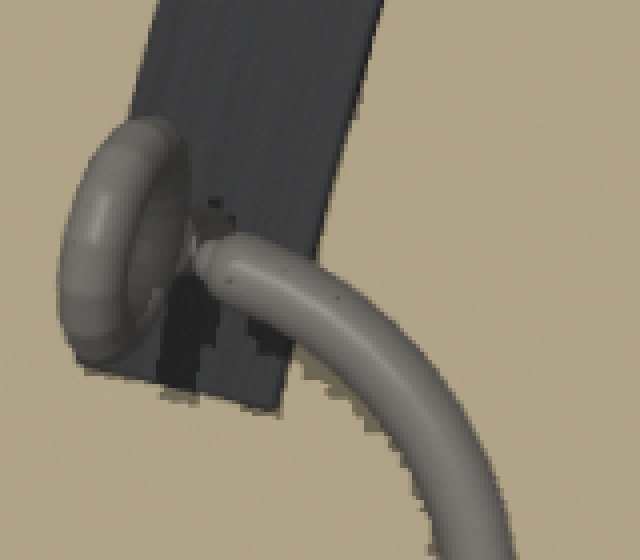

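Run:
```python
from h import *
z=np.load('pics/w8.npz'); P=pts('wrist',z['d'],T=z['T'])
S=P.copy(); S[...,:2]=(P[...,:2]-ST)@Rz(PHI)
m=(abs(S[...,0])<.03)&(abs(S[...,1])<.04)&(S[...,2]>.03)&(S[...,2]<.06); q=S[m]*1000
for y in range(-32,8,2):
    a=q[(q[:,1]>=y)&(q[:,1]<y+2)]
    if len(a): print(y+1,np.round([a[:,0].min(),a[:,0].max(),(a[:,0].min()+a[:,0].max())/2,a[:,2].max()],1), 'arc x expected', )
```

```text
-31 [-13.9  -2.9  -8.4  47. ] arc x expected
-29 [-12.3  -2.2  -7.2  47.1] arc x expected
-27 [-10.6  -1.   -5.8  46. ] arc x expected
-25 [-9.   0.3 -4.4 46.7] arc x expected
-23 [-8.4  0.9 -3.8 46.5] arc x expected
-21 [-7.   1.5 -2.8 46.5] arc x expected
-19 [-6.5  2.1 -2.2 47. ] arc x expected
-17 [-5.7  2.6 -1.5 47.4] arc x expected
-15 [-4.8  3.  -0.9 46.2] arc x expected
-13 [-4.8  3.3 -0.8 46.3] arc x expected
-11 [-4.4  3.1 -0.6 46.3] arc x expected
-9 [-3.1  2.3 -0.4 45.6] arc x expected
-7 [-1.9  1.  -0.5 44. ] arc x expected
-3 [-11.8  11.4  -0.2  54.5] arc x expected
-1 [-13.1  12.9  -0.1  55.1] arc x expected
1 [-13.4  13.2  -0.1  55.3] arc x expected
3 [-12.4  11.9  -0.2  54.6] arc x expected
5 [-1.7  7.2  2.8 51.7] arc x expected
```

The tip lines up with the hole to within 0.5 mm: it sits at crop (205,255), 6.5 mm short of the ring. I plan the turn.

Run:
```python
from h import *
print('A');plan([(0,.003,.02),(0,0,.02),(.05,0,.02),(.1,0,.02),(.15,0,.02),(.2,0,.02),(.25,0,.02),(.3,0,.02)],[.4743,.0540,.0203,.1808])
```

```text
A
s=0.00 b=0.003 [0.0010, -0.0036, 0.0003, 0, 0, 0.000, 255]  tcp [0.4746 0.0577] yaw 0.181
s=0.00 b=0.000 [0.0017, -0.0065, 0.0003, 0, 0, 0.000, 255]  tcp [0.4748 0.0607] yaw 0.181
s=0.05 b=0.000 [0.0038, -0.0045, 0.0003, 0, 0, -0.050, 255]  tcp [0.4772 0.0591] yaw 0.231
s=0.10 b=0.000 [0.0059, -0.0026, 0.0003, 0, 0, -0.100, 255]  tcp [0.4797 0.0576] yaw 0.281
s=0.15 b=0.000 [0.0081, -0.0008, 0.0003, 0, 0, -0.150, 255]  tcp [0.4822 0.0562] yaw 0.331
s=0.20 b=0.000 [0.0105, 0.0009, 0.0003, 0, 0, -0.200, 255]  tcp [0.4848 0.055 ] yaw 0.381
s=0.25 b=0.000 [0.0129, 0.0025, 0.0003, 0, 0, -0.250, 255]  tcp [0.4874 0.0538] yaw 0.431
s=0.30 b=0.000 [0.0153, 0.0040, 0.0003, 0, 0, -0.300, 255]  tcp [0.4901 0.0528] yaw 0.481
```

>>> carry_out([
  [0.001,-0.0036,0.0003,0,0,0,255],
  [0.0017,-0.0065,0.0003,0,0,0,255],
  [0.0017,-0.0065,0.0003,0,0,0,255],
  [0.0038,-0.0045,0.0003,0,0,-0.05,255],
  [0.0059,-0.0026,0.0003,0,0,-0.1,255],
  [0.0081,-0.0008,0.0003,0,0,-0.15,255],
  [0.0105,0.0009,0.0003,0,0,-0.2,255],
  [0.0105,0.0009,0.0003,0,0,-0.2,255],
])

```text
clock: 10.25
position: [0.4851, 0.055, 0.0202]
tool_rot: [-3.142, -0.0, 0.381]
force: [0.7, -1.1, -2.2]
grip_width: 0.0235
```

```bash
python3 look.py w9 140,40,300,180
python3 - <<'E'
from h import *
X=[]
for i in range(3): imaging.grab_frame('side'); s=telemetry.observe(); X.append([*s['position'],s['tool_rot'][2],*s['force']])
print(np.mean(X,0).round(4))
plan([(s,0,.0198) for s in np.arange(.2,.61,.05)],[.4848,.055,.02,.381])
E
```

```text
10.25 [0.4851 0.055  0.0202] [-3.1415e+00 -2.0000e-04  3.8140e-01] [ 0.7  -1.14 -2.22] [-0.03   0.02   0.013]
[ 0.4848  0.0551  0.0202  0.3803 -0.2676 -0.1577 -1.844 ]
s=0.20 b=0.000 [-0.0001, 0.0000, 0.0002, 0, 0, 0.000, 255]  tcp [0.4848 0.055 ] yaw 0.381
s=0.25 b=0.000 [0.0020, 0.0021, 0.0002, 0, 0, -0.050, 255]  tcp [0.4874 0.0538] yaw 0.431
s=0.30 b=0.000 [0.0041, 0.0040, 0.0002, 0, 0, -0.100, 255]  tcp [0.4901 0.0528] yaw 0.481
s=0.35 b=0.000 [0.0063, 0.0058, 0.0002, 0, 0, -0.150, 255]  tcp [0.4928 0.052 ] yaw 0.531
s=0.40 b=0.000 [0.0087, 0.0075, 0.0002, 0, 0, -0.200, 255]  tcp [0.4956 0.0513] yaw 0.581
s=0.45 b=0.000 [0.0111, 0.0091, 0.0002, 0, 0, -0.250, 255]  tcp [0.4984 0.0507] yaw 0.631
s=0.50 b=0.000 [0.0135, 0.0105, 0.0002, 0, 0, -0.300, 255]  tcp [0.5013 0.0503] yaw 0.681
s=0.55 b=0.000 [0.0161, 0.0119, 0.0002, 0, 0, -0.350, 255]  tcp [0.5041 0.05  ] yaw 0.731
s=0.60 b=0.000 [0.0187, 0.0131, 0.0002, 0, 0, -0.400, 255]  tcp [0.507  0.0498] yaw 0.781
```

View pics/w9.png

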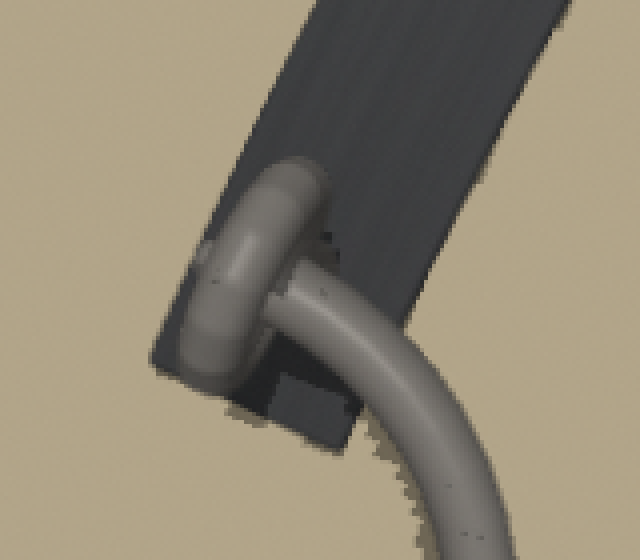

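The tip is through the ring, just peeking out at crop (205,250), with no contact force. I carry on with the turn.

>>> carry_out([
  [0.002,0.0021,0.0002,0,0,-0.05,255],
  [0.0041,0.004,0.0002,0,0,-0.1,255],
  [0.0063,0.0058,0.0002,0,0,-0.15,255],
  [0.0087,0.0075,0.0002,0,0,-0.2,255],
  [0.0111,0.0091,0.0002,0,0,-0.25,255],
  [0.0135,0.0105,0.0002,0,0,-0.3,255],
  [0.0161,0.0119,0.0002,0,0,-0.35,255],
  [0.0187,0.0131,0.0002,0,0,-0.4,255],
  [0.0187,0.0131,0.0002,0,0,-0.4,255],
])

```text
clock: 11.58
position: [0.5073, 0.0499, 0.02]
tool_rot: [-3.142, -0.0, 0.782]
force: [-0.1, -0.1, -1.9]
grip_width: 0.0238
```

```bash
python3 look.py w10 140,40,300,180
python3 - <<'E'
from h import *
X=[]
for i in range(3): imaging.grab_frame('side'); s=telemetry.observe(); X.append([*s['position'],s['tool_rot'][2],*s['force']])
print(np.mean(X,0).round(4),s['qpos'])
z=np.load('pics/w10.npz'); P=pts('wrist',z['d'],T=z['T'])
S=P.copy(); S[...,:2]=(P[...,:2]-ST)@Rz(PHI)
m=(abs(S[...,0])<.03)&(abs(S[...,1])<.04)&(S[...,2]>.03)&(S[...,2]<.06); q=S[m]*1000
for y in range(-16,26,2):
    a=q[(q[:,1]>=y)&(q[:,1]<y+2)]
    if len(a): print(y+1,np.round([a[:,0].min(),a[:,0].max(),(a[:,0].min()+a[:,0].max())/2,a[:,2].max()],1))
plan([(s,0,.0197) for s in np.arange(.6,1.01,.05)],[.507,.0498,.0198,.781])
E
```

```text
11.575 [0.5073 0.0499 0.02  ] [-3.1416e+00 -1.0000e-04  7.8160e-01] [-0.07 -0.14 -1.91] [0.001 0.011 0.027]
[ 0.507   0.0499  0.02    0.7802 -0.2036 -0.382  -2.1815] [-0.41555455  0.70935574  0.27459008  2.04846934 -0.42926115  0.43808616
 -0.60251543]
-15 [-6.9  1.8 -2.5 46.5]
-13 [-6.1  2.3 -1.9 46.3]
-11 [-5.3  3.  -1.2 46.3]
-9 [-5.   3.6 -0.7 46.6]
-7 [-4.3  3.5 -0.4 46.6]
-5 [-4.   3.8 -0.1 46. ]
-3 [-10.3  11.2   0.4  52.8]
-1 [-12.4  13.    0.3  54.6]
1 [-13.1  13.3   0.1  54.9]
3 [-12.3  12.9   0.3  54.9]
5 [-8.7 10.1  0.7 53.3]
7 [-4.9  3.4 -0.8 46.4]
9 [-5.5  3.2 -1.2 46.1]
11 [-5.9  2.6 -1.6 46.1]
13 [-6.9  1.8 -2.6 46.2]
15 [-7.9  1.2 -3.4 46.4]
17 [-8.   0.4 -3.8 45.8]
19 [-7.7 -0.2 -4.  45.6]
21 [-7.6 -1.7 -4.7 45.2]
23 [-6.4 -5.1 -5.8 40.7]
s=0.60 b=0.000 [0.0000, -0.0000, 0.0001, 0, 0, 0.000, 255]  tcp [0.507  0.0498] yaw 0.781
s=0.65 b=0.000 [0.0020, 0.0020, 0.0001, 0, 0, -0.050, 255]  tcp [0.5099 0.0498] yaw 0.831
s=0.70 b=0.000 [0.0042, 0.0039, 0.0001, 0, 0, -0.100, 255]  tcp [0.5127 0.05  ] yaw 0.881
s=0.75 b=0.000 [0.0064, 0.0057, 0.0001, 0, 0, -0.150, 255]  tcp [0.5156 0.0502] yaw 0.931
s=0.80 b=0.000 [0.0087, 0.0074, 0.0001, 0, 0, -0.200, 255]  tcp [0.5184 0.0507] yaw 0.981
s=0.85 b=0.000 [0.0111, 0.0090, 0.0001, 0, 0, -0.250, 255]  tcp [0.5212 0.0512] yaw 1.031
s=0.90 b=0.000 [0.0136, 0.0105, 0.0001, 0, 0, -0.300, 255]  tcp [0.524  0.0519] yaw 1.081
s=0.95 b=0.000 [0.0161, 0.0118, 0.0001, 0, 0, -0.350, 255]  tcp [0.5268 0.0528] yaw 1.131
s=1.00 b=0.000 [0.0187, 0.0130, 0.0001, 0, 0, -0.400, 255]  tcp [0.5295 0.0538] yaw 1.181
```

View pics/w10.png

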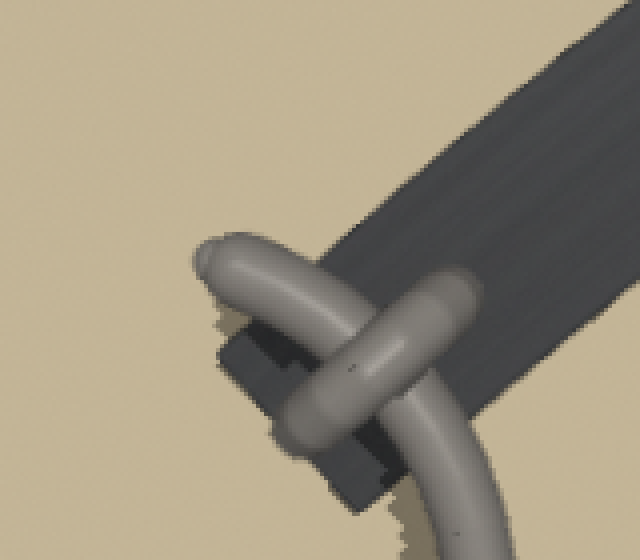

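The bolt is centred in the ring at crop (390,350) and there is no load. The next part takes it to s=1.0.

>>> carry_out([
  [0.002,0.002,0.0001,0,0,-0.05,255],
  [0.0042,0.0039,0.0001,0,0,-0.1,255],
  [0.0064,0.0057,0.0001,0,0,-0.15,255],
  [0.0087,0.0074,0.0001,0,0,-0.2,255],
  [0.0111,0.009,0.0001,0,0,-0.25,255],
  [0.0136,0.0105,0.0001,0,0,-0.3,255],
  [0.0161,0.0118,0.0001,0,0,-0.35,255],
  [0.0187,0.013,0.0001,0,0,-0.4,255],
  [0.0187,0.013,0.0001,0,0,-0.4,255],
])

```text
clock: 12.9
position: [0.5297, 0.0539, 0.0199]
tool_rot: [3.142, -0.0, 1.182]
force: [-0.1, -0.5, -2.2]
grip_width: 0.0235
```

```bash
python3 look.py w11 160,60,340,210
python3 - <<'E'
from h import *
X=[]
for i in range(3): imaging.grab_frame('side'); s=telemetry.observe(); X.append([*s['position'],s['tool_rot'][2],*s['force']])
print(np.mean(X,0).round(4))
z=np.load('pics/w11.npz'); P=pts('wrist',z['d'],T=z['T'])
S=P.copy(); S[...,:2]=(P[...,:2]-ST)@Rz(PHI)
m=(abs(S[...,0])<.03)&(abs(S[...,1])<.04)&(S[...,2]>.03)&(S[...,2]<.06); q=S[m]*1000
for y in range(-30,36,3):
    a=q[(q[:,1]>=y)&(q[:,1]<y+2)]
    if len(a): print(y+1,np.round([a[:,0].min(),a[:,0].max(),(a[:,0].min()+a[:,0].max())/2,a[:,2].max()],1))
plan([(s,0,.0196) for s in (1.05,1.1,1.15,1.2,1.25,1.28,1.309)],[.5295,.0538,.0197,1.181])
E
```

```text
12.9 [0.5297 0.0539 0.0199] [ 3.1415e+00 -2.0000e-04  1.1817e+00] [-0.06 -0.55 -2.24] [-0.007 -0.056  0.066]
[ 0.5294  0.0538  0.0199  1.1802  0.3458  0.1862 -1.607 ]
-29 [-11.7  -1.6  -6.6  47.2]
-26 [-10.6  -0.7  -5.6  47.3]
-23 [-9.6  7.3 -1.2 48.8]
-20 [-7.5  8.   0.3 53.7]
-17 [-14.2   3.7  -5.3  53.4]
-14 [-14.1   2.3  -5.9  51.2]
-11 [-5.   3.2 -0.9 45.8]
-8 [-4.4  3.7 -0.3 46.1]
-5 [-3.9  4.   0.1 46.5]
-2 [-12.1  12.1  -0.   53.6]
1 [-13.2  12.9  -0.1  55.2]
4 [-12.3  12.1  -0.1  54.7]
7 [-4.8  3.6 -0.6 45.8]
10 [-5.4  3.2 -1.1 46.2]
13 [-6.9  2.1 -2.4 46.4]
16 [-8.7  0.9 -3.9 46.3]
19 [-10.2  -0.3  -5.2  46. ]
22 [-12.3  -2.   -7.2  46.3]
25 [-15.6  -3.5  -9.6  46.1]
28 [-17.6  -6.2 -11.9  45.8]
31 [-18.4  -8.8 -13.6  46.3]
34 [-17.5 -12.6 -15.1  43.2]
s=1.05 b=0.000 [0.0020, 0.0020, 0.0001, 0, 0, -0.050, 255]  tcp [0.5321 0.0549] yaw 1.231
s=1.10 b=0.000 [0.0041, 0.0039, 0.0001, 0, 0, -0.100, 255]  tcp [0.5347 0.0561] yaw 1.281
s=1.15 b=0.000 [0.0063, 0.0057, 0.0001, 0, 0, -0.150, 255]  tcp [0.5372 0.0575] yaw 1.331
s=1.20 b=0.000 [0.0087, 0.0074, 0.0001, 0, 0, -0.200, 255]  tcp [0.5397 0.059 ] yaw 1.381
s=1.25 b=0.000 [0.0111, 0.0090, 0.0001, 0, 0, -0.250, 255]  tcp [0.5421 0.0606] yaw 1.431
s=1.28 b=0.000 [0.0125, 0.0099, 0.0001, 0, 0, -0.280, 255]  tcp [0.5434 0.0616] yaw 1.461
s=1.31 b=0.000 [0.0140, 0.0107, 0.0001, 0, 0, -0.309, 255]  tcp [0.5447 0.0627] yaw 1.490
```

View pics/w11.png

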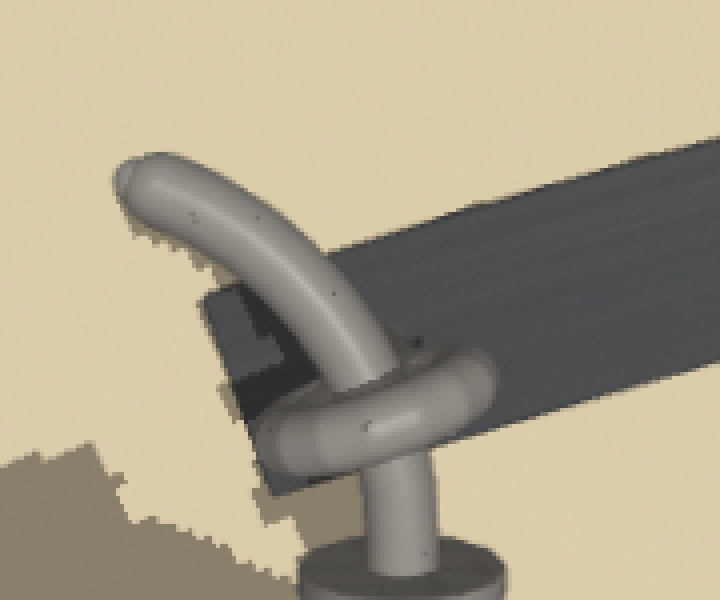

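Run:
```python
from h import *
plan([(1.309,.003,.0196),(1.309,.002,.0196)],[.5295,.0538,.0197,1.181])
```

```text
s=1.31 b=0.003 [0.0111, 0.0116, 0.0001, 0, 0, -0.309, 255]  tcp [0.5445 0.0597] yaw 1.490
s=1.31 b=0.002 [0.0121, 0.0113, 0.0001, 0, 0, -0.309, 255]  tcp [0.5446 0.0607] yaw 1.490
```

>>> carry_out([
  [0.002,0.002,0.0001,0,0,-0.05,255],
  [0.0041,0.0039,0.0001,0,0,-0.1,255],
  [0.0063,0.0057,0.0001,0,0,-0.15,255],
  [0.0083,0.0078,0.0001,0,0,-0.2,255],
  [0.01,0.0096,0.0001,0,0,-0.25,255],
  [0.0113,0.011,0.0001,0,0,-0.29,255],
  [0.0121,0.0113,0.0001,0,0,-0.309,255],
  [0.0121,0.0113,0.0001,0,0,-0.309,255],
  [0.0121,0.0113,0.0001,0,0,-0.309,255],
])

```text
clock: 14.22
position: [0.5444, 0.0607, 0.0198]
tool_rot: [-3.141, 0.0, 1.489]
force: [0.9, 0.1, -1.4]
grip_width: 0.0235
```

```bash
python3 look.py w12 160,90,340,240
python3 - <<'E'
from h import *
X=[]
for i in range(5): imaging.grab_frame('side'); s=telemetry.observe(); X.append([*s['position'],s['tool_rot'][2],*s['force'],*s['moment']])
print(np.mean(X,0).round(4),s['clock'])
E
```

```text
14.225 [0.5444 0.0607 0.0198] [-3.1414e+00  1.0000e-04  1.4894e+00] [ 0.91  0.13 -1.44] [-0.055 -0.014 -0.028]
[ 0.5445  0.0608  0.0198  1.4896  0.1914 -0.3947 -2.3087 -0.0244  0.0086
  0.017 ] 14.525
```

View pics/w12.png

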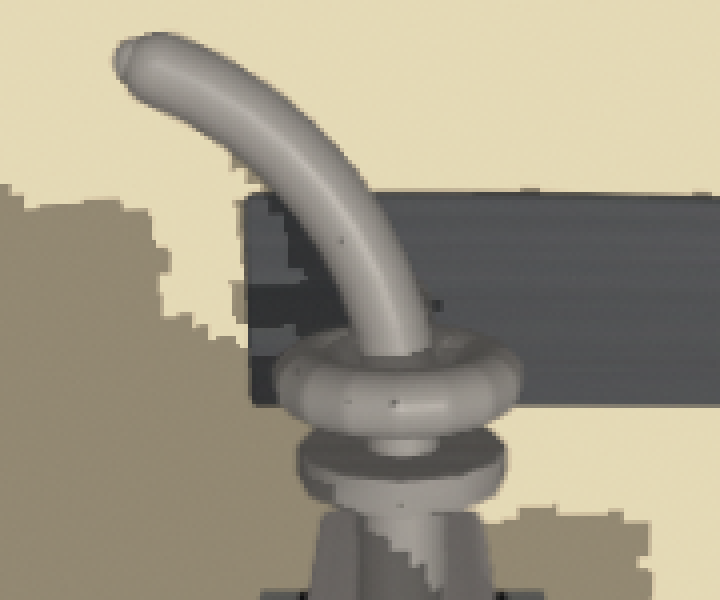

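The collar, at crop (400,465), is parallel to the ring and about 2 mm short of it. I lower the lock to light contact with the counter.

>>> carry_out([
  [0,0,0.0003,0,0,0,255],
  [0,0,0.0006,0,0,0,255],
  [0,0,0.0008,0,0,0,255],
  [0,0,0.0008,0,0,0,255],
])

```text
clock: 15.02
position: [0.5446, 0.0607, 0.0193]
tool_rot: [3.142, -0.0, 1.49]
force: [-2.1, -0.5, 6.4]
grip_width: 0.0235
```

```bash
cat > f.py <<'E'
from h import *
X=[]
for i in range(6): imaging.grab_frame('side'); s=telemetry.observe(); X.append([*s['position'],s['tool_rot'][2],*s['force'],*s['moment']])
X=np.array(X); print(X.mean(0).round(4),s['clock']); print(X[-1,:3].round(4),X[:,4:7].round(1).tolist()); print('along bolt force',(X[:,4:6].mean(0)@Rz(PHI)).round(2))
E
python3 f.py
```

```text
[ 5.4460e-01  6.0800e-02  1.9300e-02  1.4897e+00 -2.4049e+00 -3.0300e-01
  6.3932e+00 -2.2900e-02  5.2530e-01  1.9000e-03] 15.325
[0.5446 0.0607 0.0193] [[-2.4, -0.4, 6.6], [-2.7, -0.6, 7.2], [-2.3, -0.4, 6.1], [-3.6, -0.2, 6.2], [-1.0, -0.2, 6.1], [-2.5, -0.1, 6.2]]
along bolt force [-2.37 -0.5 ]
```

>>> carry_out([
  [0,0,-0.0004,0,0,0,255],
  [0.0005,0,-0.0004,0,0,0,255],
  [0.001,0,-0.0004,0,0,0,255],
  [0.001,0,-0.0004,0,0,0,255],
])

```text
clock: 15.82
position: [0.5446, 0.0618, 0.0194]
tool_rot: [-3.142, -0.0, 1.49]
force: [-0.5, 0.1, -1.6]
grip_width: 0.0235
```

```bash
python3 f.py
```

```text
[ 0.5446  0.0618  0.0194  1.4898  0.0846  0.0745 -2.2161 -0.0175  0.0097
  0.0236] 16.125
[0.5446 0.0618 0.0194] [[0.1, 0.7, -1.5], [-0.5, 0.6, -2.5], [0.5, -0.1, -3.0], [-0.3, 0.4, -2.0], [0.1, -0.7, -1.9], [0.5, -0.5, -2.3]]
along bolt force [0.08 0.08]
```

Now it hangs just clear of the counter, so the force reading is clean. I advance along the bolt in small steps.

>>> carry_out([
  [0.0003,0,0,0,0,0,255],
  [0.0006,0,0,0,0,0,255],
  [0.0009,0,0,0,0,0,255],
  [0.0009,0,0,0,0,0,255],
])

```text
clock: 16.62
position: [0.5447, 0.0627, 0.0194]
tool_rot: [-3.142, 0.0, 1.49]
force: [0.1, 0.3, -1.8]
grip_width: 0.0234
```

```bash
python3 f.py
```

```text
[ 0.5447  0.0626  0.0194  1.4897  0.361   0.1549 -1.9535 -0.0097 -0.032
  0.0135] 16.925
[0.5447 0.0627 0.0194] [[0.6, 0.0, -1.9], [0.2, 0.3, -2.3], [0.7, 0.3, -2.2], [1.1, 0.4, -1.8], [-0.5, 0.7, -1.1], [0.1, -0.8, -2.4]]
along bolt force [0.35 0.18]
```

>>> carry_out([
  [0.0002,0,0,0,0,0,255],
  [0.0004,0,0,0,0,0,255],
  [0.0004,0,0,0,0,0,255],
])

```text
clock: 17.3
position: [0.5447, 0.0631, 0.0194]
tool_rot: [-3.142, 0.0, 1.49]
force: [1.0, 1.1, -2.1]
grip_width: 0.0236
```

```bash
python3 look.py w13 160,90,340,240; python3 f.py
```

```text
17.3 [0.5447 0.0631 0.0194] [-3.1415  0.      1.4898] [ 1.02  1.1  -2.14] [-0.072  0.023 -0.005]
[ 0.5448  0.063   0.0194  1.4897  0.0903 -0.4128 -1.9159 -0.021  -0.0108
  0.0121] 17.65
[0.5447 0.063  0.0194] [[0.5, -0.2, -1.3], [0.0, 0.5, -2.7], [0.7, -0.7, -2.4], [-0.2, -1.0, -1.9], [-0.4, 0.2, -0.7], [-0.1, -1.4, -2.4]]
along bolt force [ 0.12 -0.4 ]
```

View pics/w13.png

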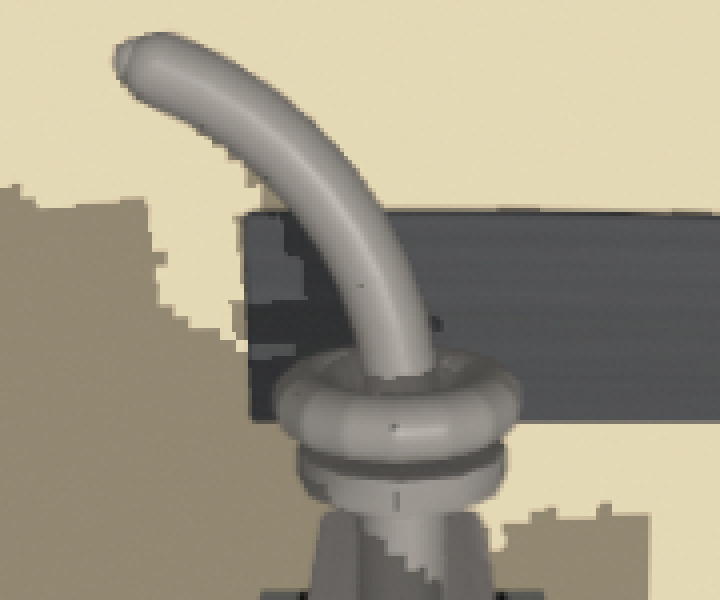

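The collar is almost at the ring, with only a sliver left at crop (400,460). I go on in fine steps.

>>> carry_out([
  [0.0002,0,0,0,0,0,255],
  [0.0003,0,0,0,0,0,255],
  [0.0003,0,0,0,0,0,255],
])

```text
clock: 18.02
position: [0.5448, 0.0633, 0.0194]
tool_rot: [-3.142, 0.0, 1.49]
force: [-0.3, -0.1, -1.4]
grip_width: 0.0236
```

```bash
python3 f.py
```

```text
[ 0.5448  0.0633  0.0194  1.4897 -0.2472  0.0122 -2.0453 -0.0152  0.0188
 -0.0173] 18.325
[0.5448 0.0634 0.0194] [[-0.1, -0.2, -2.6], [0.5, 0.4, -2.1], [-0.5, -0.2, -2.0], [-1.6, -0.1, -2.1], [0.3, 0.1, -2.1], [0.0, 0.1, -1.4]]
along bolt force [-0.25 -0.01]
```

>>> carry_out([
  [0.0002,0,0,0,0,0,255],
  [0.0004,0,0,0,0,0,255],
  [0.0004,0,0,0,0,0,255],
])

```text
clock: 18.7
position: [0.5448, 0.0638, 0.0194]
tool_rot: [3.142, 0.0, 1.49]
force: [0.2, 0.0, -1.8]
grip_width: 0.0238
```

```bash
python3 f.py
```

```text
[ 0.5448  0.0637  0.0194  1.4898  0.2133 -0.0393 -1.933  -0.0069  0.0069
 -0.0239] 19.0
[0.5448 0.0637 0.0194] [[-0.2, 0.5, -2.4], [0.1, -0.6, -2.0], [0.4, 0.6, -2.3], [0.2, -0.8, -1.5], [-0.4, -0.3, -1.6], [1.2, 0.4, -1.8]]
along bolt force [ 0.22 -0.02]
```

>>> carry_out([
  [0.0002,0,0,0,0,0,255],
  [0.0004,0,0,0,0,0,255],
  [0.0004,0,0,0,0,0,255],
])

```text
clock: 19.38
position: [0.5448, 0.0642, 0.0194]
tool_rot: [-3.142, 0.0, 1.49]
force: [-1.1, -0.6, -2.0]
grip_width: 0.0238
```

```bash
python3 look.py w14 160,90,340,240;python3 f.py
```

```text
19.375 [0.5448 0.0642 0.0194] [-3.1416  0.      1.4898] [-1.05 -0.59 -2.04] [0.029 0.014 0.017]
[ 0.5448  0.0641  0.0194  1.4897  0.205  -0.4394 -2.0853 -0.01    0.0215
  0.009 ] 19.725
[0.5448 0.0641 0.0194] [[-0.4, 0.4, -2.4], [0.4, -0.9, -1.4], [0.5, -0.2, -1.9], [-0.6, -0.9, -2.1], [0.8, -0.2, -2.1], [0.6, -0.8, -2.6]]
along bolt force [ 0.24 -0.42]
```

View pics/w14.png

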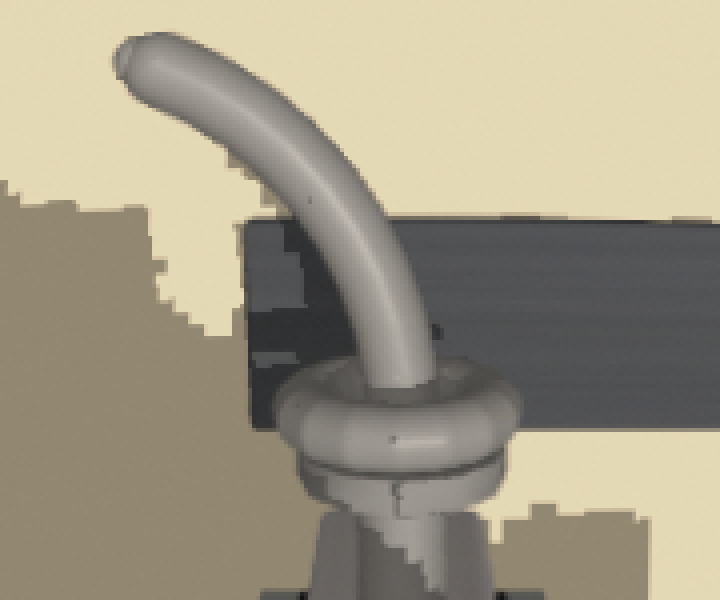

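>>> carry_out([
  [0.0002,0,0,0,0,0,255],
  [0.0004,0,0,0,0,0,255],
  [0.0004,0,0,0,0,0,255],
])

```text
clock: 20.1
position: [0.5449, 0.0646, 0.0194]
tool_rot: [3.142, -0.0, 1.49]
force: [0.2, -0.5, -2.1]
grip_width: 0.0236
```

```bash
python3 f.py
```

```text
[ 0.5449  0.0645  0.0194  1.4897 -0.3231  0.2278 -1.9866 -0.0067  0.0109
  0.0057] 20.4
[0.5449 0.0645 0.0194] [[-0.3, -0.7, -1.6], [-0.3, -0.2, -1.7], [-0.0, 0.2, -2.0], [-0.6, 0.8, -1.8], [-0.3, -0.1, -2.3], [-0.5, 1.4, -2.6]]
along bolt force [-0.34  0.2 ]
```

>>> carry_out([
  [0.0002,0,0,0,0,0,255],
  [0.0004,0,0,0,0,0,255],
  [0.0004,0,0,0,0,0,255],
])

```text
clock: 20.78
position: [0.5449, 0.0647, 0.0194]
tool_rot: [-3.142, 0.0, 1.49]
force: [0.1, -1.7, -2.2]
grip_width: 0.0234
```

```bash
python3 f.py
```

```text
[ 0.5449  0.0647  0.0194  1.4896 -0.3095 -3.1909 -1.4951 -0.5718  0.0511
  0.0042] 21.075
[0.5449 0.0647 0.0194] [[-0.2, -3.0, -1.6], [0.1, -2.9, -1.5], [-0.8, -3.1, -1.7], [-0.4, -3.4, -1.1], [-0.3, -3.2, -1.9], [-0.4, -3.5, -1.1]]
along bolt force [-0.05 -3.21]
```

Contact: 3.2 N along the bolt. I press a little further, towards 8 N.

>>> carry_out([
  [0.0001,0,0,0,0,0,255],
  [0.00025,0,0,0,0,0,255],
  [0.00025,0,0,0,0,0,255],
])

```text
clock: 21.45
position: [0.5449, 0.0648, 0.0194]
tool_rot: [-3.141, 0.0, 1.489]
force: [-1.0, -6.0, -1.8]
grip_width: 0.0239
```

```bash
python3 f.py
```

```text
[ 5.4490e-01  6.4800e-02  1.9400e-02  1.4894e+00 -2.2840e-01 -5.5956e+00
 -9.4650e-01 -1.0867e+00  9.8100e-02  3.9000e-03] 21.75
[0.5449 0.0648 0.0194] [[0.0, -5.6, -1.1], [-0.5, -5.0, -0.9], [-1.0, -5.2, -1.1], [-0.7, -6.2, -1.3], [0.2, -6.4, -1.3], [0.6, -5.1, -0.0]]
along bolt force [ 0.23 -5.6 ]
```

>>> carry_out([
  [0.00012,0,0,0,0,0,255],
  [0.00025,0,0,0,0,0,255],
  [0.00025,0,0,0,0,0,255],
  [0.00025,0,0,0,0,0,255],
])

```text
clock: 22.25
position: [0.5449, 0.0648, 0.0194]
tool_rot: [-3.141, 0.001, 1.489]
force: [-0.8, -7.5, -0.3]
grip_width: 0.0232
```

```bash
python3 f.py
```

```text
[ 0.5449  0.0648  0.0194  1.4892 -0.3442 -7.1883 -0.5684 -1.3324  0.1182
  0.0229] 22.55
[0.5449 0.0648 0.0194] [[-0.2, -7.0, -1.1], [0.1, -7.2, -0.9], [-0.1, -7.0, -0.4], [0.6, -7.0, -0.6], [-1.3, -7.8, -0.1], [-1.1, -7.2, -0.4]]
along bolt force [ 0.24 -7.19]
```

>>> carry_out([
  [0.0001,0,0,0,0,0,255],
  [0.0001,0,0,0,0,0,255],
  [0.0001,0,0,0,0,0,255],
  [0.0001,0,0,0,0,0,255],
  [0.0001,0,0,0,0,0,255],
  [0.0001,0,0,0,0,0,255],
  [0.0001,0,0,0,0,0,255],
  [0.0001,0,0,0,0,0,255],
  [0.0001,0,0,0,0,0,255],
  [0.0001,0,0,0,0,0,255],
])

```text
clock: 23.8
position: [0.5449, 0.0648, 0.0194]
tool_rot: [-3.141, 0.001, 1.489]
force: [-0.7, -7.5, -1.1]
grip_width: 0.0236
```

```bash
python3 look.py w15 160,90,340,240;python3 f.py
```

```text
23.8 [0.5449 0.0648 0.0194] [-3.1414e+00  8.0000e-04  1.4891e+00] [-0.72 -7.47 -1.12] [-1.476  0.147 -0.033]
[ 0.5449  0.0648  0.0194  1.4891 -0.5231 -7.7285 -0.4799 -1.417   0.1294
  0.0287] 24.15
[0.5449 0.0648 0.0194] [[-0.9, -8.1, -0.3], [-0.6, -7.8, -0.5], [-0.1, -7.2, 0.3], [-0.2, -8.2, -1.1], [-0.6, -8.1, -0.7], [-0.7, -7.0, -0.5]]
along bolt force [ 0.1  -7.75]
```

View pics/w15.png

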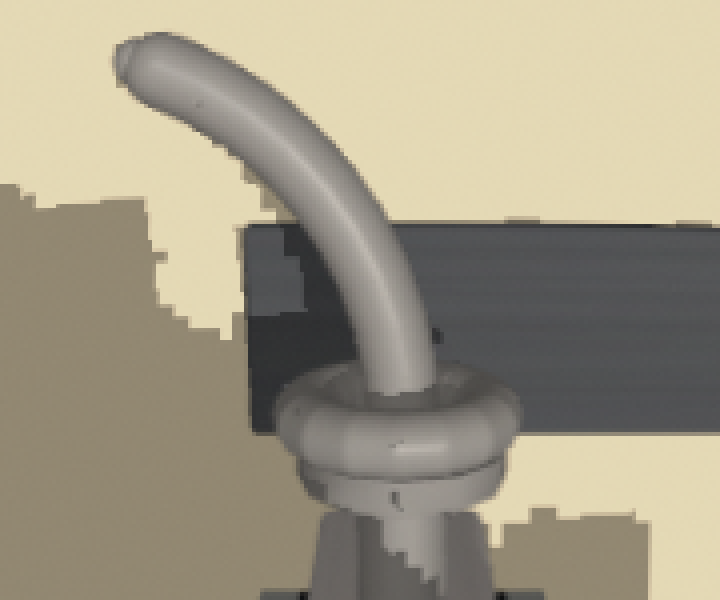

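About 7.7 N was held steadily for well over a second, and the collar is flush at crop (400,468). I ease off to a light touch and set the lock down.

>>> carry_out([
  [-0.0003,0,0,0,0,0,255],
  [-0.0006,0,0,0,0,0,255],
  [-0.0006,0,0.0001,0,0,0,255],
  [-0.0006,0,0.0002,0,0,0,255],
  [-0.0006,0,0.0002,0,0,0,255],
])

```text
clock: 24.78
position: [0.5449, 0.0648, 0.0193]
tool_rot: [-3.142, 0.0, 1.49]
force: [-0.6, -3.9, 2.8]
grip_width: 0.0237
```

```bash
python3 f.py
```

```text
[ 0.5449  0.0648  0.0193  1.4896 -1.5379 -5.1557  2.252  -0.9875  0.298
  0.0338] 25.075
[0.5449 0.0648 0.0193] [[-1.4, -5.8, 2.5], [-0.8, -5.0, 2.0], [-2.1, -4.5, 1.4], [-1.9, -5.7, 2.3], [-1.5, -4.8, 2.4], [-1.5, -5.2, 2.8]]
along bolt force [-1.12 -5.26]
```

>>> carry_out([
  [-0.0002,0,0,0,0,0,255],
  [-0.0003,0,0,0,0,0,255],
  [-0.0003,0,0,0,0,0,255],
  [-0.0003,0,0,0,0,0,140],
  [-0.0003,0,0,0,0,0,140],
  [-0.0003,0,0,0,0,0,140],
  [-0.0003,0,0,0,0,0,140],
  [-0.0003,0,0,0,0,0,140],
], force=20)

```text
clock: 26.08
position: [0.5449, 0.0646, 0.0192]
tool_rot: [-3.142, 0.0, 1.49]
force: [-0.4, 0.6, 0.7]
grip_width: 0.0384
```

```bash
python3 look.py w16 160,90,360,240;python3 f.py
```

```text
26.075 [0.5449 0.0646 0.0192] [-3.1416  0.      1.4897] [-0.4   0.59  0.69] [ 0.031 -0.007 -0.039]
[ 0.5449  0.0646  0.0192  1.4897 -0.0605  0.2876  0.2056 -0.0153 -0.0193
  0.003 ] 26.425
[0.5449 0.0646 0.0192] [[1.0, 0.3, 1.0], [-0.1, 0.2, -0.6], [-0.5, 1.1, 0.4], [0.0, -0.1, 0.2], [-0.2, 0.4, 0.1], [-0.7, -0.1, 0.2]]
along bolt force [-0.08  0.28]
```

View pics/w16.png

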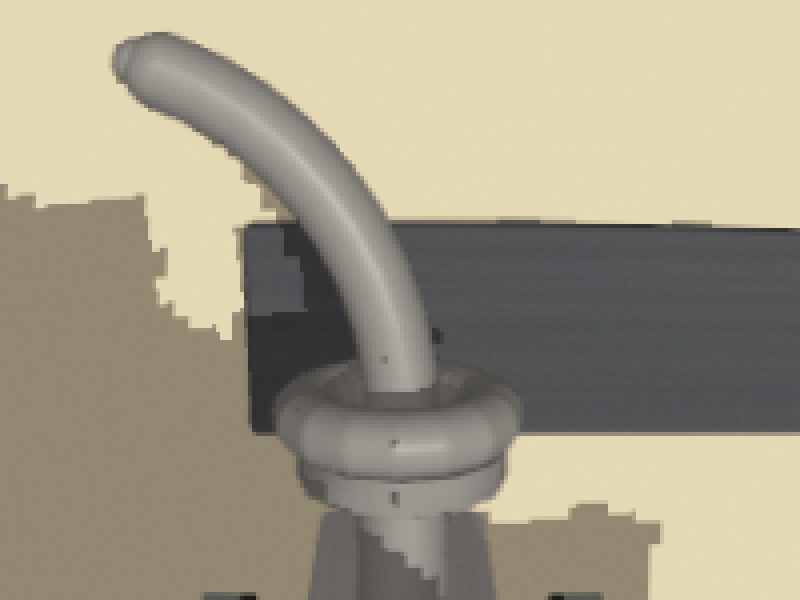

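Released. The collar is still flush at crop (400,470), the reading shows no force, and the fingers are clear by about 7 mm each side. I go straight up.

>>> carry_out([
  [0,0,-0.005,0,0,0,140],
  [0,0,-0.015,0,0,0,140],
  [0,0,-0.03,0,0,0,140],
  [0,0,-0.05,0,0,0,140],
  [0,0,-0.08,0,0,0,140],
  [0,0,-0.12,0,0,0,140],
  [0,0,-0.15,0,0,0,140],
  [0,0,-0.15,0,0,0,140],
  [0,0,-0.15,0,0,0,140],
])

```text
clock: 27.55
position: [0.5447, 0.0647, 0.1694]
tool_rot: [3.141, -0.0, 1.49]
force: [0.2, -0.5, 0.3]
grip_width: 0.0385
```

```bash
python3 look.py w17 200,150,330,300
python3 - <<'E'
from h import *
z=np.load('pics/w17.npz'); P=pts('wrist',z['d'],T=z['T']); cv2.imwrite('pics/w17f.png',z['p'])
S=P.copy(); S[...,:2]=(P[...,:2]-ST)@Rz(PHI)
p,_=imaging.grab_frame('scene'); cv2.imwrite('pics/scene9.png',p)
p,_=imaging.grab_frame('side'); cv2.imwrite('pics/side9.png',cv2.resize(p[120:270,180:380],None,fx=4,fy=4,interpolation=cv2.INTER_CUBIC))
m=(abs(S[...,0])<.025)&(S[...,1]<-.02)&(S[...,1]>-.065)&(S[...,2]>.054)&(S[...,2]<.07)
print('top rect mm (expect ctr 0,-42)',cv2.minAreaRect((S[m][:,:2]*1000).astype(np.float32)),S[m][:,2].mean())
E
```

```text
27.55 [0.5447 0.0647 0.1694] [ 3.1415e+00 -1.0000e-04  1.4899e+00] [ 0.17 -0.49  0.28] [-0.004  0.073  0.024]
top rect mm (expect ctr 0,-42) ((0.9327249526977539, -41.160728454589844), (30.260976791381836, 23.40566062927246), 89.45361328125) 0.060252753473968676
```

View pics/w17.png

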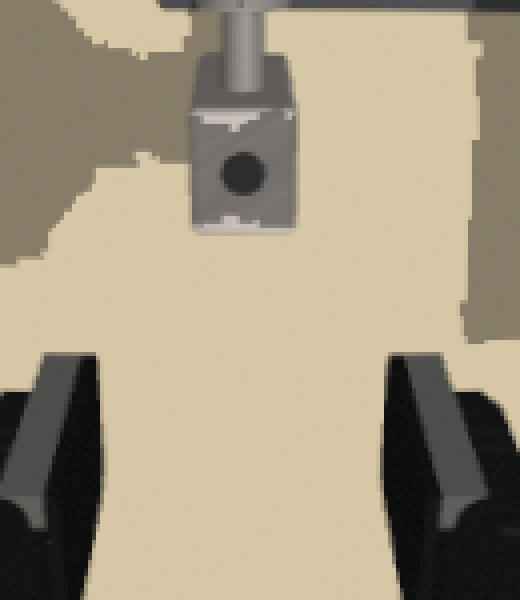

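View pics/scene9.png

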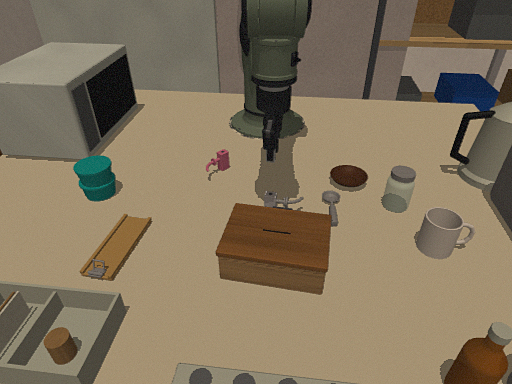

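View pics/side9.png

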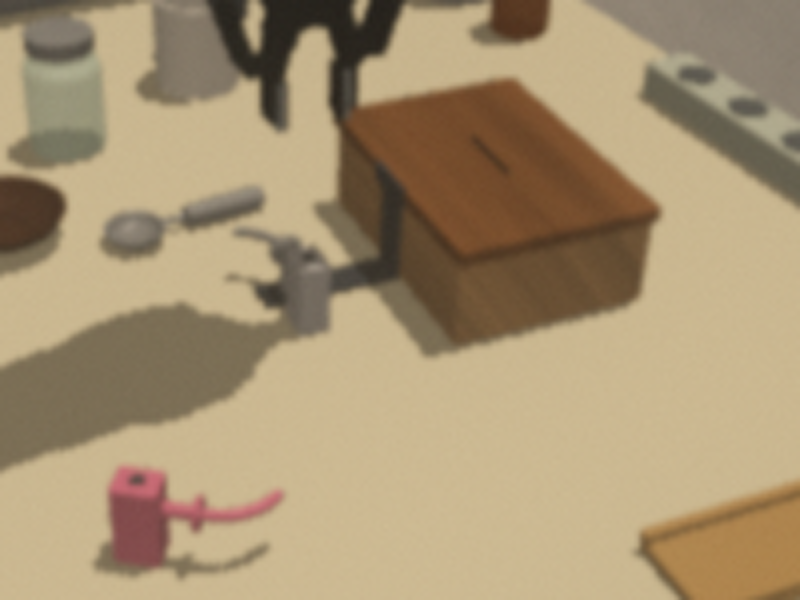

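Run:
```python
import cv2
p=cv2.imread('pics/w17f.png'); cv2.imwrite('pics/w17g.png',cv2.resize(p[80:220,190:330],None,fx=4,fy=4,interpolation=cv2.INTER_NEAREST))
```

```text
(no output)
```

View pics/w17g.png

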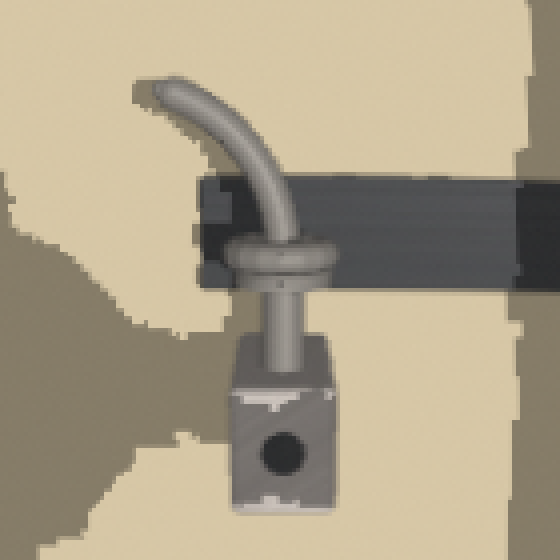

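The collar, at (283,280), is flush against the ring at (283,255). The lock stands upright and free, and the bystanders have not moved. I hand the job in.

```bash
python3 -c "
from workcell import ticket; print(ticket.job_done())"
```

```text
the job is handed in; nothing more can be done
None
```

The snack box is locked. I fed the grey lock's bolt through the ring from the right, turning it about 75° along its curve, pressed the collar home and handed the job in at about 28 s.

- **Push:** the collar met the ring and I built the push up to about 7.7 N along the bolt. It stayed above 7 N for about 2 s, and single readings peaked near 8.2 N.
- **Loads on other things:** pressing the lock onto the counter peaked at about 9 N. The turn through the ring showed only noise.
- **Release:** I eased off, set the lock on the counter and opened the jaws. The collar stayed flush, the force read zero, and I lifted the arm straight up to 0.17 m, clear of everything.
- **Final pictures:** the collar is flush and the lock is upright, its block within about 1 mm of the nominal home position. That is inside the 2 mm calibration error. The pink look-alike and the bystanders look unmoved by eye.
- **Small disagreement:** collar contact came about 2 mm later than the camera measurement predicted, so I took contact from the force reading instead.

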